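# Clear, close and bolt the cash box

### The arm

A 6-joint arm with a two-finger parallel gripper is mounted at the origin on the work surface. World frame = base frame: x ahead of the robot, y to its left, z up, the work surface at z = 0. Lengths are in mm, angles in rad, forces in N, time in s.
With the tool pointing down it reaches from about 350 to 875 mm from the base axis. Payload 4.2 kg.
Tool frame: the origin (TCP) lies midway between the tips of the shut fingers; the grasp point (between the pads) lies 19 mm behind it; z points along the fingers, y is the direction in which the jaws open and shut (so a half turn about z gives the same grasp; the last joint's range is limited). The gripper opens to 85 mm and grips with 20 to 120 N. Pads are 22 mm wide; open, the fingers measure 114 mm over their backs; the gripper's body (76 mm by 85 mm) begins 54 mm behind the grasp point. The pads swing forward as they close: fully open they stand 13 mm farther back than shut.
Start: joints at [1.569, 0.385, 0.008, 0, -1.194, -0.259], TCP at [161.127, 603.852, 231.312] pointing down, gripper open.
Joint ranges: [-3.14, 3.14], [-1.21, 2.06], [-1.07, 1.41], [-3.16, 2.05], [-2.99, -0.16], [-3.1, 3.1]. Speed limits (rad/s): [2.79, 2.79, 3.14, 3.14, 3.14, 3.14].

### API

Orientations are given as a unit quaternion [x, y, z, w].
In Python, from bench import arm gives the robot as it stands.
- The arm moves only by the tool servo_tool, never from a script. Its argument "rows" is a list of rows, each an object of numbers: "fingers": the finger opening in cm, from 0 to 8.54; "x", "y", "z": the shift along the tool's x, y, z in cm; "turn": the turn about the tool's z in degrees. A call has 1 to 10 rows; each row shifts and turns the commanded pose from where the row before left it, along the tool's axes as they then stand; what a row does not reach is not made up. A row lasts 1/12 s, in which the tool goes at most 41.7 mm and 7.16 degrees, less where a joint would pass 70% of its speed; a pose out of reach is approached as far as the arm can. A call is refused whole if a number of a shift passes 4.17 or a number of a turn 7.16, either way. A call with a gripper value outside its range is refused whole. The fingers move at their own pace and stop on an object; the grip force is fixed at half the most. Time passes only in rows, so rows that do not move let the fingers close. It gives the time, the measured TCP pose, the force and the opening at its end, in the units of the state.
- arm.read_state(): the state, without advancing time (a new reading comes with each control period).
- arm.get_image(name): name is "side" or "top"; returns (picture, depth): 480x640x3 uint8, red, green, blue; 480x640 float32, mm along the optical axis (not along the pixel's ray), 0 where there is no reading.
- arm.camera_model(name): a dict with "fx", "fy", "cx", "cy" (pixels), "k1" (the pictures are not rectified: a ray, as slopes to the right and down, at radius r is drawn at 1 + k1 r^2 times it, then the intrinsics apply), "pose" (4x4, takes a point from camera to world coordinates). Camera axes: x right, y down, z forward; pixel columns grow to the right and rows downward; lengths in mm; the calibration is good to about 2 mm. A picture is of the moment at which its call begins. camera_model takes no time and is no camera call.
- arm.job_done(): hands the job in, once; it reports no verdict.
The state is a dict: "clock": time; "joints": joint angles; "joint_vel": joint speeds; "joint_efforts": joint torques, N m; "position": TCP position; "ee_rot": TCP orientation; "contact_force": force on the tool from outside, world axes, zero at the start; "wrist_torque": the same for the moment, N m; "gripper_width": finger opening in mm.
Only numpy, scipy, OpenCV 4.12 (cv2) and the standard library are available. Lean on these libraries where they do the work, as an engineer would, in place of code of your own. Each camera call takes 0.05 s, during which the arm holds its last target.

### The job

The open teal cash box has to be closed, but a grey coin cassette is lying across its mouth. First lift the cassette off by its handle, keeping it level, and set it down gently in the empty orange tray, flat on the floor of the tray. Then swing the lid fully shut without slamming it and push the red-knobbed slide bolt fully home over the lid, leaving the other things alone.

Things in the scene. Friction and masses are not known exactly. Their poses are not given: they have to be found in the camera images.
- cassette_mid (a point): Grey loose coin cassette, about 0.4 kg: flat tray 50 mm (x) by 200 mm (y) with rows of coins up to 26 mm above its underside and an upright handle block in the middle. This point is its centre, 37.5 mm above the underside. Own y along its length, z up; same after a half turn. It starts lying across the cash box on the side rims (100 mm high), its y roughly along the box's y.
- cassette_handle (a point): Where to hold the cassette: in its handle block, 22 mm (cassette x) by 34 mm (cassette y), which rises from the coin rows to 75 mm above the underside; this point is 57.5 mm above the underside. At the start the open lid stands close behind it, so a wide gripper body fits only with its long side along the cassette's length (fingers closing along y).
- orange_tray: Orange empty open tray, fixed, 260 mm (x) by 120 mm (y) by 30 mm high outside, walls and floor 5 mm thick. Origin: centre of its underside, on the table. Own x axis along its length, so the cassette's y goes along the tray's x (either way round).
- green_tray: Lime green tray, fixed, same sizes and axes as the orange tray; it already holds another cassette. Leave alone.
- spare_mid (a point): Navy blue loose cassette lying in the green tray, same shape as the grey one, centre 37.5 mm above its underside. Leave alone.
- cashbox: Teal cash box, fixed to the table, 170 mm (x) by 180 mm (y) by 100 mm high, open at the top, walls 6 mm. Origin: centre of its underside, on the table. Its lid is hinged on the far (+x) top edge; the slide bolt sits on a 28 mm wide steel bracket (top 104 mm high) that sticks out 77 mm from its -y side, at box x = -62 mm.
- hinge (a point): Hinge axis of the lid, at the middle of the box's far top edge (box x = +85 mm, y = 0, z = 100 mm). The axis runs along the box's y. Axes parallel to the box's.
- lid (a joint): Lid angle, rad: 0 shut, 1.57 upright, 1.9 its stop, leaning away from the robot; starts at 1.6 to 1.85. Flat teal plate 8 mm thick, 180 mm wide, reaching 172 mm from the hinge, on which its inner face lies; shut, its top is 108 mm above the table. A stiff hinge keeps it wherever it is left, also half-shut: push it all the way down. About 2 to 4 N near its free edge moves it.
- bolt (a joint): Slide bolt travel in m: 0 is drawn back, 0.04 is fully home with its tongue about 33 mm over the shut lid. It slides along the box's +y and needs about 3 N.
- bolt_grip (a point): Centre of the bolt's upright red knob, 18 mm (box x) by 12 mm (box y) by 34 mm high; it moves with the bolt. The knob's top is 16 mm above this point, its foot 18 mm below, and the bracket's top 30 mm below. Axes parallel to the box's.
- bottle: White loose bottle with blue cap, 64 mm across, 170 mm high; origin at the centre of its underside. Leave alone.
- baskets: Loose stack of four pink perforated baskets, 120 mm (x) by 180 mm (y) by 120 mm high; origin at the centre of its underside. Leave alone.

How it is judged:
By the outcome, as a careful person would: the job done as asked, in the order asked, and still so for the second after the job is handed in, with the robot touching nothing.
It also fails if it takes over 72 s, if anything falls off the work surface, if the arm or the gripper's body presses on something with over 40 N, if the wrist force passes 120 N, or if a joint passes its speed limit or range.

## Working session

There is one attempt and no reset: what is moved stays moved. The work goes in short steps, Python scripts to look and compute and a tool call to move; the robot and the scene stay as the last step left them, time stands still between calls to the robot, and variables do not carry over. Pictures are saved under pics/ and viewed, and the job is handed in when it is done.

Besides the shell and the picture viewer there is one more tool, called as a command line: name --argument value ..., lists and objects as JSON in quotes. servo_tool: Moves the arm, as the interface text tells. Its arguments: {"type":"object","properties":{"rows":{"type":"array","items":{"type":"object","properties":{"fingers":{"type":"number"},"x":{"type":"number"},"y":{"type":"number"},"z":{"type":"number"},"turn":{"type":"number"}}}}},"required":["rows"]}

```bash
mkdir -p pics
cat > h.py <<'E'
import numpy as np, cv2
from bench import arm
def grab(n,tag):
    im,d=arm.get_image(n); np.savez(f'pics/{tag}.npz',im=im,d=d); cv2.imwrite(f'pics/{tag}.png',im[:,:,::-1]); return im,d
def world(n,d):
    m=arm.camera_model(n); h,w=d.shape
    u,v=np.meshgrid(np.arange(w),np.arange(h))
    K=np.array([[m['fx'],0,m['cx']],[0,m['fy'],m['cy']],[0,0,1.]])
    p=cv2.undistortPoints(np.stack([u,v],-1).reshape(-1,1,2).astype(float),K,np.array([m['k1'],0,0,0,0.])).reshape(h,w,2)
    # model: distorted = (1+k1 r^2)*undistorted, same as cv2
    P=np.concatenate([p*d[...,None],d[...,None]],-1).astype(float)
    T=np.array(m['pose']); W=P@T[:3,:3].T+T[:3,3]; W[d<=0]=np.nan; return W
def load(tag): 
    z=np.load(f'pics/{tag}.npz'); return z['im'],z['d']
E
python3 - <<'E'
from h import *
for n in('side','top'):
    grab(n,n+'0'); m=arm.camera_model(n); print(n,np.round(m['pose'],3).tolist(),m['fx'],m['k1'])
s=arm.read_state(); print({k:np.round(v,3).tolist() for k,v in s.items()})
E
```

```text
side [[-0.768, -0.41, 0.492, 123.216], [-0.64, 0.468, -0.609, 594.994], [0.019, -0.783, -0.622, 724.732], [0.0, 0.0, 0.0, 1.0]] 514.0894130511836 -0.002787406516714244
top [[-0.028, -0.982, 0.188, 381.44], [-1.0, 0.026, -0.009, 3.104], [0.004, -0.188, -0.982, 1250.551], [0.0, 0.0, 0.0, 1.0]] 582.4032713432005 -0.15614386642331624
{'clock': 0.1, 'joints': [1.569, 0.385, 0.007, -0.0, -1.194, -0.259], 'joint_vel': [0.001, -0.003, 0.003, 0.001, -0.0, -0.0], 'joint_efforts': [-0.0, -39.332, 18.893, 4.198, -0.003, 0.0], 'position': [161.018, 603.38, 230.342], 'ee_rot': [0.991, -0.13, -0.0, 0.001], 'contact_force': [-0.632, -0.333, 0.189], 'wrist_torque': [-0.043, 0.017, -0.008], 'gripper_width': 85.511}
```

View pics/side0.png

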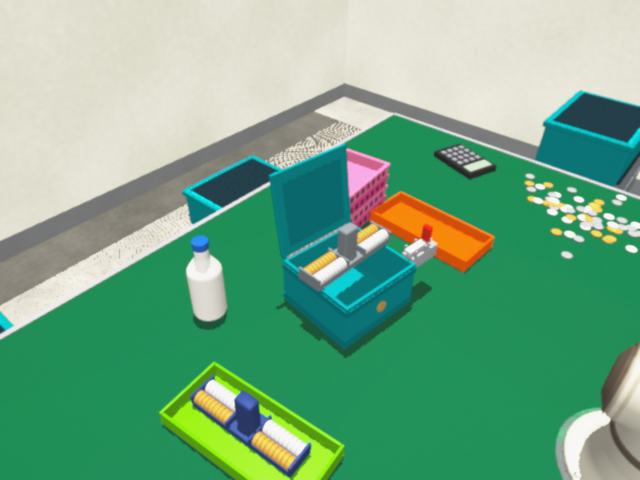

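View pics/top0.png

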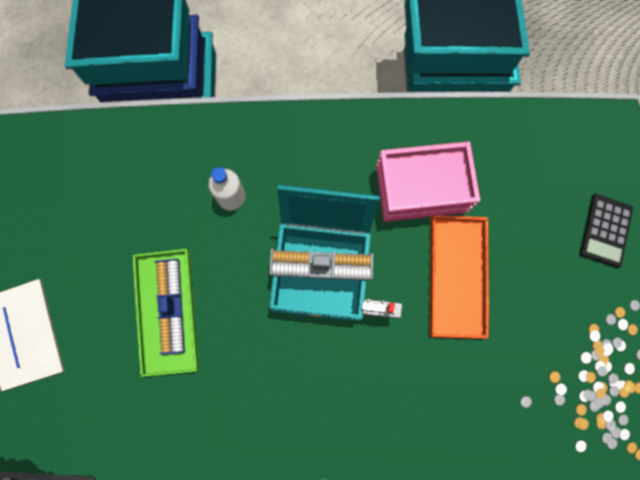

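The top view shows the cash box around (320,270), the cassette handle at (321,263), the red knob at (391,308) and the orange tray around (460,277). The pink baskets are next to the tray, at (428,180). Next I'll enlarge the crops and measure.

Run:
```python
from h import *
im,d=load('top0'); W=world('top',d)
c=im[170:350,260:500,::-1]; cv2.imwrite('pics/topc.png',cv2.resize(c,None,fx=3.3,fy=3.3,interpolation=cv2.INTER_CUBIC))
im2,d2=load('side0'); W2=world('side',d2)
c=im2[140:360,260:500,::-1]; cv2.imwrite('pics/sidec.png',cv2.resize(c,None,fx=2.7,fy=2.7,interpolation=cv2.INTER_CUBIC))
def rect(P,name):
    r=cv2.minAreaRect(P[:,:2].astype(np.float32)); print(name,len(P),np.round(r[0],1),np.round(r[1],1),round(r[2],2),'z',np.round(np.percentile(P[:,2],[2,50,98]),1))
for nm,I,Wd in(('top',im,W),('side',im2,W2)):
    hsv=cv2.cvtColor(I,cv2.COLOR_RGB2HSV); H,S,V=[hsv[...,i].astype(int) for i in range(3)]
    z=Wd[...,2]; x=Wd[...,0];y=Wd[...,1]
    ora=(H>4)&(H<14)&(S>180)&(z<45)&(y<-100)&(x>300)&(x<900); rect(Wd[ora],nm+' orange')
    rect(Wd[ora&(z>24)],nm+' orange rim')
    red=((H<4)|(H>175))&(S>150)&(z>90); rect(Wd[red],nm+' red'); rect(Wd[red&(z>np.nanpercentile(z[red],90)-4)],nm+' redtop')
    near=(x>400)&(x<800)&(abs(y)<160)
    hand=near&(S<90)&(z>150)&(z<182); rect(Wd[hand],nm+' handle'); 
    hand=near&(S<90)&(z>170)&(z<182); rect(Wd[hand],nm+' handletop'); 
    cas=near&(z>103)&(z<135)&~((H>80)&(H<100)&(S>120))&~red&(y>-110); rect(Wd[cas],nm+' cassette')
    teal=near&(H>80)&(H<100)&(S>100)
    rect(Wd[teal&(z>94)&(z<104)],nm+' rim')
    L=teal&(z>120); P=Wd[L]; rect(P,nm+' lid'); 
    c=P.mean(0); n=np.linalg.svd((P-c)[::5])[2][2]; print('lid n',n,c)
    pink=((H>160)&(H<176))&(S>60)&(x>400); rect(Wd[pink],nm+' pink');
```

```text
top orange 1936 [ 529.2 -303.3] [121.3 268.9] 85.77 z [ 0.9 21.2 34.1]
top orange rim 873 [ 525.2 -303. ] [121.3 259.8] 85.77 z [24.7 29.8 34.7]
top red 42 [ 454.7 -136.2] [ 7.5 17.4] 78.83 z [136.6 149.9 154.4]
top redtop 30 [ 455.  -136.6] [ 6.9 15.7] 78.83 z [148.7 150.8 154.5]
top handle 239 [507.3 -71.2] [183.6  30.5] 59.33 z [151.2 174.4 179.5]
top handletop 207 [546.1  -7.1] [33.7 21.6] 88.13 z [171.  174.8 179.6]
top cassette 2710 [582.6  27.7] [363.3 153.7] 64.87 z [104.1 121.5 129.5]
top rim 961 [535.5  -5.3] [185.3 174.3] 82.03 z [ 94.4  99.8 103.5]
top lid 3425 [612.7 -17. ] [180.1  87.8] 83.4 z [125.4 213.3 271.6]
lid n [-0.97564982  0.13791514  0.17054863] [637.55292368 -20.00417312 208.92302513]
top pink 6630 [ 742.9 -252.7] [172.4 228.4] 4.53 z [ 10.2  95.8 123. ]
side orange 2175 [ 534.7 -317.3] [163.8 286.8] 89.09 z [ 1.5 16.6 30.1]
side orange rim 525 [ 524.8 -304.9] [127.3 262.1] 85.81 z [24.2 27.2 31.4]
side red 112 [ 453.2 -134.2] [15.4  9.3] 3.5 z [120.9 137.6 151.3]
side redtop 30 [ 452.7 -134.2] [14.3  9.3] 3.5 z [146.5 148.6 152. ]
side handle 339 [571.1 -52.4] [ 32.8 143.3] 29.78 z [150.7 169.8 176.6]
side handletop 167 [571.7 -53.2] [ 32.6 140.8] 29.78 z [170.7 174.5 176.8]
side cassette 2589 [577.   25.7] [345.3 162. ] 69.4 z [103.6 120.8 129.3]
side rim 1128 [537.5  -5.9] [186.6 181.2] 81.49 z [ 94.2  99.2 102.5]
side lid 5720 [603.4 -14.8] [182.6 102. ] 81.04 z [124.  201.9 269.2]
lid n [-0.97671785  0.1416512   0.16111233] [636.7589384  -11.77937814 200.03578326]
side pink 1667 [ 693.5 -276.6] [104.6 600.4] 32.2 z [ 10.   89.9 121.8]
```

View pics/topc.png

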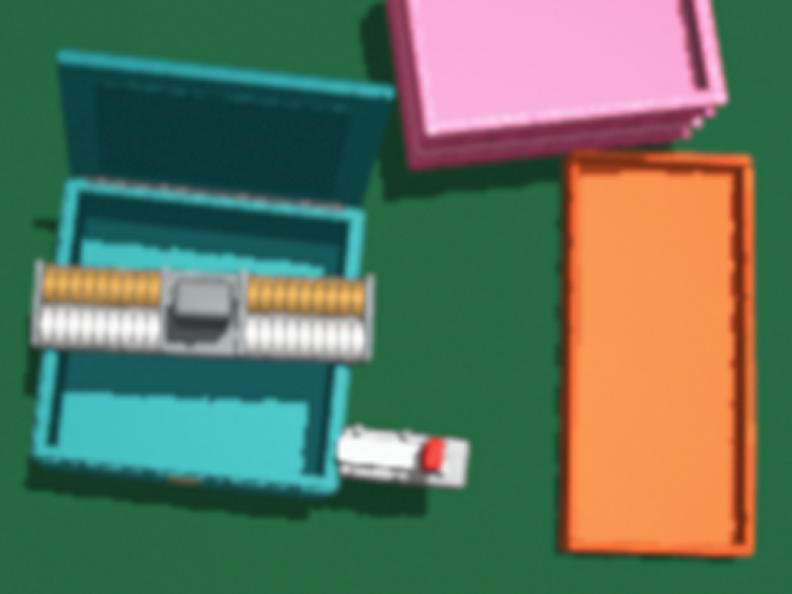

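View pics/sidec.png

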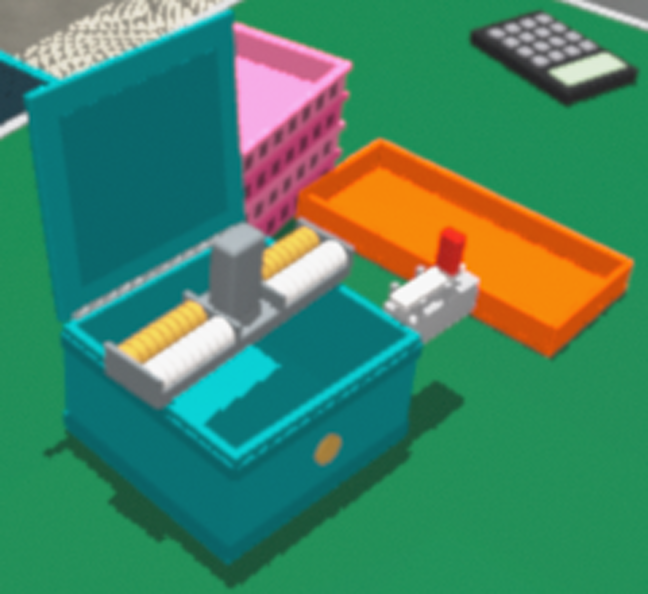

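Run:
```python
from h import *
def rect(P,name):
    r=cv2.minAreaRect(P[:,:2].astype(np.float32)); print(name,len(P),np.round(r[0],1),np.round(r[1],1),round(r[2],2),'z',np.round(np.percentile(P[:,2],[2,50,98]),1))
for nm in('top','side'):
    I,d=load(nm+'0');Wd=world(nm,d)
    hsv=cv2.cvtColor(I,cv2.COLOR_RGB2HSV); H,S,V=[hsv[...,i].astype(int) for i in range(3)]
    z=Wd[...,2]; x=Wd[...,0];y=Wd[...,1]
    reg=(x>500)&(x<592)&(abs(y+7)<115)&(z>106)
    rect(Wd[reg&(z<135)],nm+' cass'); rect(Wd[reg&(z>170)&(z<181)],nm+' handle top')
    # coin ends: end plates
    box=(abs(y+5)<110)&(x>420)&(x<650)&(H>80)&(H<100)&(S>100)&(z>96)&(z<104)
    P=Wd[box];th=np.deg2rad(-8.2);R=np.array([[np.cos(th),-np.sin(th)],[np.sin(th),np.cos(th)]])
    Q=P[:,:2]@R; print('rim boxframe range',np.round(np.percentile(Q,[1,99],axis=0),1), 'ctr',R@ (np.percentile(Q,[1,99],axis=0).mean(0)))
    L=(abs(y+15)<120)&(H>80)&(H<100)&(S>100)&(z>235)&(x>600); P=Wd[L]; print('lid top z',np.nanmax(P[:,2]), 'x range',P[:,0].min(),P[:,0].max(),'y',P[:,1].min(),P[:,1].max())
    pk=(x>600)&(x<900)&(y<-120)&(y>-400)&(z>60)&(z<135)&(H>150)&(S>50); rect(Wd[pk&(z>105)],nm+' pinktop')
    bt=(z>40)&(z<190)&(y>110)&(y<300)&(x>500)&(x<850)&(S<90); rect(Wd[bt],nm+' bottle')
    gr=(z>60)&(z<95)&(y>200)&(y<420); rect(Wd[gr],nm+' spare hdl')
    # knob
    kn=(abs(x-454)<25)&(abs(y+136)<25)&(z>106); k=Wd[kn&(((H<5)|(H>174))&(S>120))]; print(nm,'knob',np.round(np.percentile(k,[2,50,98],axis=0),1))
```

```text
top cass 2376 [553.   -7.6] [199.7  71.6] 87.68 z [110.3 122.7 129.7]
top handle top 207 [546.1  -7.1] [33.7 21.6] 88.13 z [171.  174.8 179.6]
rim boxframe range [[444.3 -19.7]
 [616.4 162.4]] ctr [535.12527798  -4.98647743]
lid top z 274.98199159776027 x range 629.7136562784116 665.859268389366 y -110.61052206108856 68.31017190356542
top pinktop 1521 [ 720.9 -234.6] [131.4 188. ] 4.56 z [106.9 119.6 124.9]
top bottle 790 [715.6 185.5] [56.9 61.9] 30.29 z [ 44.5 112.  157.3]
top spare hdl 220 [579.9 269. ] [ 32.5 261.4] 65.32 z [61.4 79.5 86.1]
top knob [[ 446.3 -141.2  136.2]
 [ 453.9 -135.8  149.7]
 [ 462.8 -131.9  154.4]]
side cass 2187 [545.   -8.1] [204.2  52.6] 85.86 z [107.3 122.5 130. ]
side handle top 161 [544.5  -6.6] [33.7 22.2] 87.99 z [170.7 174.5 176.6]
rim boxframe range [[445.4 -19.7]
 [617.4 161.7]] ctr [536.07282237  -5.5054055 ]
lid top z 271.30669982789175 x range 628.157289563727 664.4534914699335 y -112.295159149661 68.46116791758016
side pinktop 585 [ 679.3 -269.7] [ 96.9 207.6] 39.25 z [105.5 117.9 121.9]
side bottle 1688 [711.  193.5] [63.3 45.9] 54.25 z [ 42.7  99.9 149.4]
side spare hdl 766 [594.8 262.9] [ 32.4 296.9] 65.16 z [60.7 78.6 93.1]
side knob [[ 445.7 -138.7  120.2]
 [ 452.5 -133.3  136.1]
 [ 460.4 -130.6  151.2]]
```

servo_tool --rows '[{"turn": -6.4,"x": 0.5,"y": 0.8},{"turn": -6.4,"x": 1.2,"y": 1.8},{"x": 2,"y": 3},{"x": 2.2,"y": 3.2},{"x": 2.2,"y": 3.2},{"x": 2.2,"y": 3.2},{"x": 2.2,"y": 3.2},{"x": 2.2,"y": 3.2},{"x": 2.2,"y": 3.2},{"x": 2.2,"y": 3.2}]'

```text
invalid input at $.rows[0]: expected keys fingers, x, y, z, turn
```

servo_tool --rows '[{"x": 2.2,"y": 3.2},{"x": 2.2,"y": 3.2},{"x": 2.2,"y": 3.2},{"x": 2.2,"y": 3.2},{"x": 2.2,"y": 3.2},{"x": 2.2,"y": 3.2},{"x": 2.2,"y": 3.2},{"x": 1.2,"y": 2},{"x": 0.6,"y": 1},{"x": 0.2,"y": 0.4}]'

```text
invalid input at $.rows[0]: expected keys fingers, x, y, z, turn
```

```bash
cat >> h.py <<'E'
from scipy.spatial.transform import Rotation as Ro
def delta(x,y,z,yaw):
    "cm shift in tool axes after doing the turn; yaw=world angle of tool x, deg"
    s=arm.read_state(); R=Ro.from_quat(s['ee_rot']).as_matrix(); p=np.array(s['position'])
    y0=np.degrees(np.arctan2(R[1,0],R[0,0])); t=(y0-yaw+180)%360-180
    a=np.radians(yaw); T=np.array([[np.cos(a),np.sin(a),0],[np.sin(a),-np.cos(a),0],[0,0,-1]])
    print('t',round(s['clock'],2),'pos',np.round(p,1),'yaw',round(y0,2),'tilt',np.round(R[:,2],3),'turn',round(t,2),'shift cm',np.round(T.T@(np.array([x,y,z])-p)/10,2),'F',np.round(s['contact_force'],1),'w',round(s['gripper_width'],1),'q',np.round(s['joints'],2))
E
python3 -c "
from h import *
delta(545.3,-6.9,139.5,-2.1)"
```

```text
t 0.1 pos [161.  603.4 230.3] yaw -14.95 tilt [-0.    -0.002 -1.   ] turn -12.85 shift cm [40.64 59.58  9.08] F [-0.6 -0.3  0.2] w 85.5 q [ 1.57  0.39  0.01 -0.   -1.19 -0.26]
```

servo_tool --rows '[{"fingers": 8.5,"z": 0,"turn": -6.4,"x": 0.5,"y": 0.8},{"fingers": 8.5,"z": 0,"turn": -6.4,"x": 1.2,"y": 1.8},{"fingers": 8.5,"z": 0,"turn": 0,"x": 2,"y": 3},{"fingers": 8.5,"z": 0,"turn": 0,"x": 2.2,"y": 3.2},{"fingers": 8.5,"z": 0,"turn": 0,"x": 2.2,"y": 3.2},{"fingers": 8.5,"z": 0,"turn": 0,"x": 2.2,"y": 3.2},{"fingers": 8.5,"z": 0,"turn": 0,"x": 2.2,"y": 3.2},{"fingers": 8.5,"z": 0,"turn": 0,"x": 2.2,"y": 3.2},{"fingers": 8.5,"z": 0,"turn": 0,"x": 2.2,"y": 3.2},{"fingers": 8.5,"z": 0,"turn": 0,"x": 2.2,"y": 3.2}]'

```text
clock: 0.93
position: [337.8, 313.0, 231.2]
ee_rot: [1.0, -0.018, -0.0, 0.0]
contact_force: [0.8, 0.6, 0.5]
gripper_width: 85.3
```

servo_tool --rows '[{"fingers": 8.5,"z": 0,"turn": 0,"x": 2.2,"y": 3.2},{"fingers": 8.5,"z": 0,"turn": 0,"x": 2.2,"y": 3.2},{"fingers": 8.5,"z": 0,"turn": 0,"x": 2.2,"y": 3.2},{"fingers": 8.5,"z": 0,"turn": 0,"x": 2.2,"y": 3.2},{"fingers": 8.5,"z": 0,"turn": 0,"x": 2.2,"y": 3.2},{"fingers": 8.5,"z": 0,"turn": 0,"x": 2.2,"y": 3.2},{"fingers": 8.5,"z": 0,"turn": 0,"x": 2.0,"y": 3.2},{"fingers": 8.5,"z": 0,"turn": 0,"x": 1.2,"y": 2.4},{"fingers": 8.5,"z": 0,"turn": 0,"x": 0.6,"y": 1.2},{"fingers": 8.5,"z": 0,"turn": 0,"x": 0.2,"y": 0.4}]'

```text
clock: 1.77
position: [499.8, 42.6, 230.6]
ee_rot: [1.0, -0.02, -0.001, 0.0]
contact_force: [0.1, 0.7, 0.1]
gripper_width: 84.9
```

```bash
python3 -c "
from h import *
delta(545.3,-6.9,139.5,-2.1)"
```

```text
t 1.77 pos [499.8  42.6 230.6] yaw -2.34 tilt [-0.001 -0.001 -1.   ] turn -0.24 shift cm [4.73 4.78 9.11] F [0.1 0.7 0.1] w 84.9 q [ 0.41  0.18 -0.29 -0.   -1.11  1.12]
```

servo_tool --rows '[{"fingers": 8.5,"z": 0,"turn": -0.2,"x": 1.5,"y": 1.5},{"fingers": 8.5,"z": 0,"turn": 0,"x": 1.7,"y": 1.7},{"fingers": 8.5,"z": 0,"turn": 0,"x": 1.0,"y": 1.0},{"fingers": 8.5,"z": 0,"turn": 0,"x": 0.5,"y": 0.5},{"fingers": 8.5,"z": 0,"turn": 0,"x": 0,"y": 0},{"fingers": 8.5,"z": 0,"turn": 0,"x": 0,"y": 0}]'

```text
clock: 2.27
position: [544.3, -3.5, 231.0]
ee_rot: [1.0, -0.017, -0.0, -0.0]
contact_force: [-0.6, -0.5, -0.1]
gripper_width: 85.0
```

```bash
python3 -c "
from h import *
delta(545.3,-6.9,139.5,-2.1); grab('side','s1')"
```

```text
t 2.27 pos [544.3  -3.5 231. ] yaw -1.94 tilt [-0.001  0.    -1.   ] turn 0.16 shift cm [0.11 0.34 9.15] F [-0.6 -0.5 -0.1] w 85.0 q [ 0.29  0.25 -0.19 -0.   -1.13  1.25]
```

View pics/s1.png

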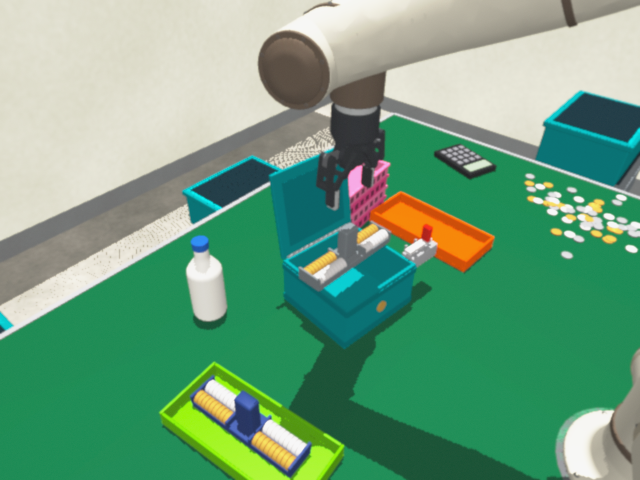

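The gripper is above the handle (348,240), with its fingers open along the cassette's length and clear of the lid. I'll descend now.

servo_tool --rows '[{"fingers": 8.5,"z": 1.0,"turn": 0.1,"x": 0.1,"y": 0.3},{"fingers": 8.5,"z": 1.5,"turn": 0,"x": 0,"y": 0},{"fingers": 8.5,"z": 1.5,"turn": 0,"x": 0,"y": 0},{"fingers": 8.5,"z": 1.5,"turn": 0,"x": 0,"y": 0},{"fingers": 8.5,"z": 1.3,"turn": 0,"x": 0,"y": 0},{"fingers": 8.5,"z": 1.1,"turn": 0,"x": 0,"y": 0},{"fingers": 8.5,"z": 0.8,"turn": 0,"x": 0,"y": 0},{"fingers": 8.5,"z": 0.4,"turn": 0,"x": 0,"y": 0},{"fingers": 8.5,"z": 0,"turn": 0,"x": 0,"y": 0},{"fingers": 8.5,"z": 0,"turn": 0,"x": 0,"y": 0}]'

```text
clock: 3.15
position: [545.8, -6.8, 140.5]
ee_rot: [1.0, -0.018, 0.0, 0.0]
contact_force: [-0.4, 0.3, 0.3]
gripper_width: 85.2
```

```bash
python3 -c "
from h import *
delta(545.3,-6.9,139.5,-2.1); im,d=grab('side','s2');cv2.imwrite('pics/s2c.png',cv2.resize(im[120:330,240:460,::-1],None,fx=2.7,fy=2.7))"
```

```text
t 3.15 pos [545.8  -6.8 140.5] yaw -2.01 tilt [ 0. -0. -1.] turn 0.09 shift cm [-0.05  0.01  0.1 ] F [-0.4  0.3  0.3] w 85.2 q [ 0.28  0.34 -0.32  0.   -0.92  1.25]
```

View pics/s2c.png

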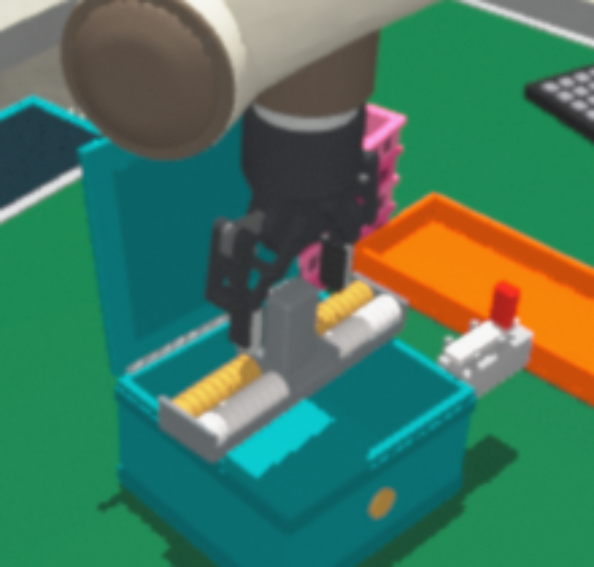

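servo_tool --rows '[{"fingers": 6,"z": 0,"turn": 0,"x": 0,"y": 0},{"fingers": 4.5,"z": 0,"turn": 0,"x": 0,"y": 0},{"fingers": 3.5,"z": 0,"turn": 0,"x": 0,"y": 0},{"fingers": 2,"z": 0,"turn": 0,"x": 0,"y": 0},{"fingers": 1,"z": 0,"turn": 0,"x": 0,"y": 0},{"fingers": 1,"z": 0,"turn": 0,"x": 0,"y": 0},{"fingers": 1,"z": 0,"turn": 0,"x": 0,"y": 0},{"fingers": 1,"z": 0,"turn": 0,"x": 0,"y": 0},{"fingers": 1,"z": 0,"turn": 0,"x": 0,"y": 0},{"fingers": 1,"z": 0,"turn": 0,"x": 0,"y": 0}]'

```text
clock: 4.03
position: [546.1, -7.1, 140.9]
ee_rot: [1.0, -0.018, 0.001, 0.0]
contact_force: [-1.0, -1.4, 4.9]
gripper_width: 33.3
```

servo_tool --rows '[{"fingers": 1,"z": 0,"turn": 0,"x": 0,"y": 0},{"fingers": 1,"z": 0,"turn": 0,"x": 0,"y": 0}]'

```text
clock: 4.2
position: [546.1, -7.1, 140.9]
ee_rot: [1.0, -0.018, 0.001, 0.0]
contact_force: [-0.9, -1.0, 4.2]
gripper_width: 33.7
```

servo_tool --rows '[{"fingers": 1,"z": -0.2,"turn": 0,"x": 0,"y": 0},{"fingers": 1,"z": -0.4,"turn": 0,"x": 0,"y": 0},{"fingers": 1,"z": -0.8,"turn": 0,"x": 0,"y": 0},{"fingers": 1,"z": -1.1,"turn": 0,"x": 0,"y": 0},{"fingers": 1,"z": -1.3,"turn": 0,"x": 0,"y": 0},{"fingers": 1,"z": -1.3,"turn": 0,"x": 0,"y": 0},{"fingers": 1,"z": -1.1,"turn": 0,"x": 0,"y": 0},{"fingers": 1,"z": -0.8,"turn": 0,"x": 0,"y": 0},{"fingers": 1,"z": -0.4,"turn": 0,"x": 0,"y": 0},{"fingers": 1,"z": 0,"turn": 0,"x": 0,"y": 0}]'

```text
clock: 5.03
position: [545.9, -6.8, 215.0]
ee_rot: [1.0, -0.018, 0.001, -0.0]
contact_force: [-0.4, -0.1, -3.3]
gripper_width: 33.6
```

```bash
python3 -c "
from h import *
delta(526,-304,215,-94.2); im,d=grab('side','s3');cv2.imwrite('pics/s3c.png',cv2.resize(im[80:330,220:480,::-1],None,fx=2.3,fy=2.3))"
```

```text
t 5.03 pos [545.9  -6.8 215. ] yaw -2.04 tilt [ 0.001  0.001 -1.   ] turn 92.16 shift cm [29.78 -0.19 -0.  ] F [-0.4 -0.1 -3.3] w 33.6 q [ 0.28  0.26 -0.21 -0.   -1.09  1.25]
```

View pics/s3c.png

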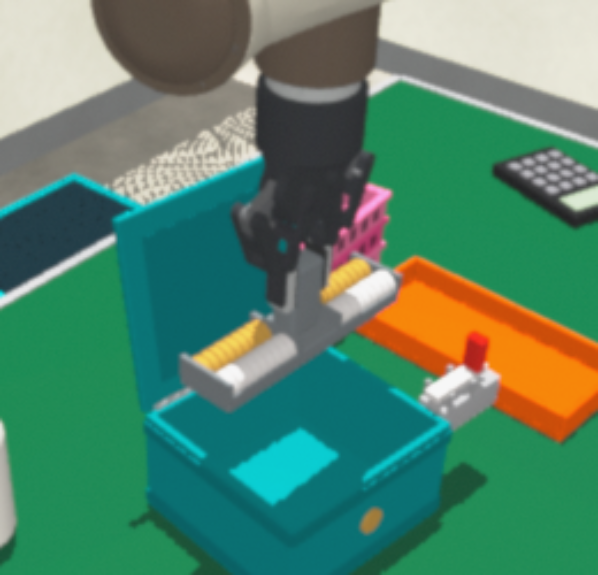

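servo_tool --rows '[{"fingers": 1,"z": 0,"turn": 0,"x": 0,"y": 0.6},{"fingers": 1,"z": 0,"turn": 0,"x": 0,"y": 1.3},{"fingers": 1,"z": 0,"turn": 0,"x": 0,"y": 2.0},{"fingers": 1,"z": 0,"turn": 0,"x": 0,"y": 2.5},{"fingers": 1,"z": 0,"turn": 0,"x": 0,"y": 2.8},{"fingers": 1,"z": 0,"turn": 0,"x": 0,"y": 2.8},{"fingers": 1,"z": 0,"turn": 0,"x": 0,"y": 2.8},{"fingers": 1,"z": 0,"turn": 0,"x": 0,"y": 2.8},{"fingers": 1,"z": 0,"turn": 0,"x": 0,"y": 2.5},{"fingers": 1,"z": 0,"turn": 0,"x": 0,"y": 2.5}]'

```text
clock: 5.92
position: [536.5, -235.2, 213.4]
ee_rot: [1.0, -0.018, -0.001, -0.0]
contact_force: [-0.4, 0.6, -3.8]
gripper_width: 33.5
```

servo_tool --rows '[{"fingers": 1,"z": 0,"turn": 1,"x": 0,"y": 2.2},{"fingers": 1,"z": 0,"turn": 2.5,"x": 0,"y": 1.8},{"fingers": 1,"z": 0,"turn": 4,"x": 0,"y": 1.2},{"fingers": 1,"z": 0,"turn": 5.5,"x": 0,"y": 0.7},{"fingers": 1,"z": 0,"turn": 6.5,"x": 0,"y": 0.3},{"fingers": 1,"z": 0,"turn": 7,"x": 0,"y": 0},{"fingers": 1,"z": 0,"turn": 7,"x": 0,"y": 0},{"fingers": 1,"z": 0,"turn": 7,"x": 0,"y": 0},{"fingers": 1,"z": 0,"turn": 7,"x": 0,"y": 0},{"fingers": 1,"z": 0,"turn": 7,"x": 0,"y": 0}]'

```text
clock: 6.75
position: [531.7, -295.5, 213.3]
ee_rot: [0.879, -0.477, -0.001, 0.0]
contact_force: [0.0, 0.5, -4.0]
gripper_width: 33.2
```

servo_tool --rows '[{"fingers": 1,"z": 0,"turn": 7,"x": 0,"y": 0},{"fingers": 1,"z": 0,"turn": 7,"x": 0,"y": 0},{"fingers": 1,"z": 0,"turn": 7,"x": 0,"y": 0},{"fingers": 1,"z": 0,"turn": 6,"x": 0,"y": 0},{"fingers": 1,"z": 0,"turn": 4.5,"x": 0,"y": 0},{"fingers": 1,"z": 0,"turn": 3,"x": 0,"y": 0},{"fingers": 1,"z": 0,"turn": 1.5,"x": 0,"y": 0},{"fingers": 1,"z": 0,"turn": 0.5,"x": 0,"y": 0},{"fingers": 1,"z": 0,"turn": 0,"x": 0,"y": 0},{"fingers": 1,"z": 0,"turn": 0,"x": 0,"y": 0}]'

```text
clock: 7.58
position: [532.3, -295.0, 213.8]
ee_rot: [-0.688, 0.726, 0.0, -0.0]
contact_force: [-0.2, 0.1, -4.0]
gripper_width: 33.6
```

```bash
python3 -c "
from h import *
delta(526,-304,215,-94.2); im,d=grab('top','t4');cv2.imwrite('pics/t4c.png',cv2.resize(im[170:370,340:540,::-1],None,fx=2.9,fy=2.9));grab('side','s4')"
```

```text
t 7.58 pos [ 532.3 -295.   213.8] yaw -93.04 tilt [-0.001  0.    -1.   ] turn 1.16 shift cm [ 0.94  0.56 -0.12] F [-0.2  0.1 -4. ] w 33.6 q [-0.24  0.37 -0.06 -0.   -1.14  0.19]
```

View pics/t4c.png

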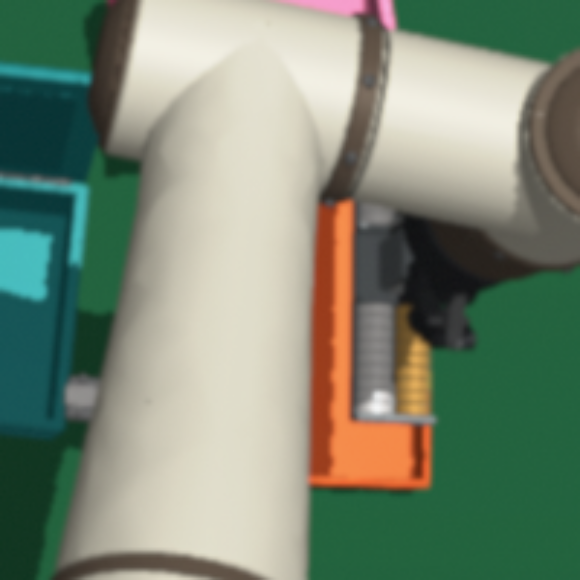

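View pics/s4.png

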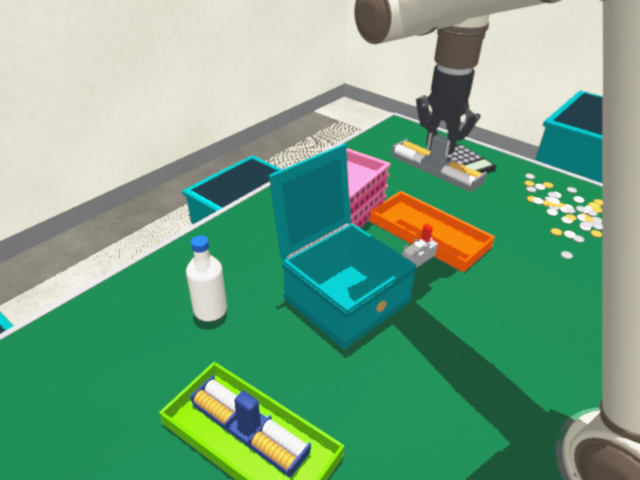

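servo_tool --rows '[{"fingers": 1,"z": 0.4,"turn": 1.1,"x": 0.4,"y": 0.3},{"fingers": 1,"z": 0.9,"turn": 0,"x": 0.4,"y": 0.3},{"fingers": 1,"z": 1.4,"turn": 0,"x": 0.1,"y": 0},{"fingers": 1,"z": 1.8,"turn": 0,"x": 0,"y": 0},{"fingers": 1,"z": 1.8,"turn": 0,"x": 0,"y": 0},{"fingers": 1,"z": 1.8,"turn": 0,"x": 0,"y": 0},{"fingers": 1,"z": 1.6,"turn": 0,"x": 0,"y": 0},{"fingers": 1,"z": 1.3,"turn": 0,"x": 0,"y": 0},{"fingers": 1,"z": 0.8,"turn": 0,"x": 0,"y": 0},{"fingers": 1,"z": 0.4,"turn": 0,"x": 0,"y": 0}]'

```text
clock: 8.52
position: [525.0, -303.1, 90.3]
ee_rot: [-0.681, 0.732, 0.001, -0.001]
contact_force: [-0.5, -0.1, -4.0]
gripper_width: 33.8
```

```bash
python3 -c "
from h import *
delta(525.5,-303.7,46,-94.2);grab('side','s5')"
```

```text
t 8.52 pos [ 525.  -303.1   90.3] yaw -94.17 tilt [-0.003  0.001 -1.   ] turn 0.03 shift cm [ 0.06 -0.05  4.43] F [-0.5 -0.1 -4. ] w 33.8 q [-0.26  0.49 -0.22 -0.   -0.87  0.18]
```

View pics/s5.png

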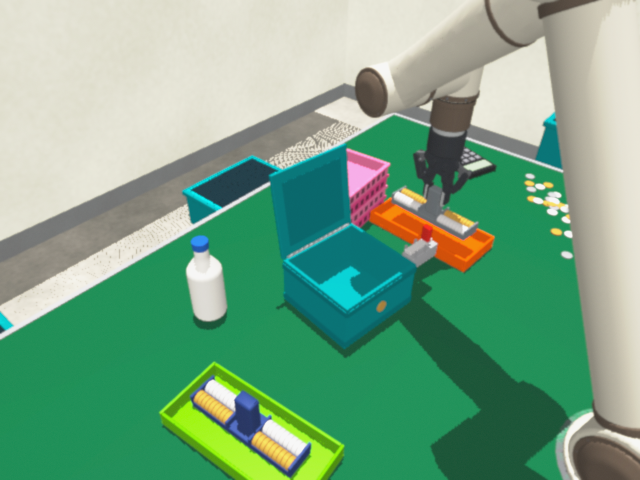

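The cassette at (437,210) is level above the orange tray. I'll lower it, slowing near the floor.

servo_tool --rows '[{"fingers": 1,"z": 0.5,"turn": 0,"x": 0,"y": 0},{"fingers": 1,"z": 0.8,"turn": 0,"x": 0,"y": 0},{"fingers": 1,"z": 0.8,"turn": 0,"x": 0,"y": 0},{"fingers": 1,"z": 0.7,"turn": 0,"x": 0,"y": 0},{"fingers": 1,"z": 0.5,"turn": 0,"x": 0,"y": 0},{"fingers": 1,"z": 0.3,"turn": 0,"x": 0,"y": 0},{"fingers": 1,"z": 0.2,"turn": 0,"x": 0,"y": 0},{"fingers": 1,"z": 0.1,"turn": 0,"x": 0,"y": 0},{"fingers": 1,"z": 0.1,"turn": 0,"x": 0,"y": 0},{"fingers": 1,"z": 0.1,"turn": 0,"x": 0,"y": 0}]'

```text
clock: 9.4
position: [526.6, -303.2, 51.6]
ee_rot: [-0.681, 0.732, -0.0, 0.0]
contact_force: [0.1, -0.4, -4.6]
gripper_width: 33.3
```

servo_tool --rows '[{"fingers": 1,"z": 0.1,"turn": 0,"x": 0,"y": 0},{"fingers": 1,"z": 0.1,"turn": 0,"x": 0,"y": 0},{"fingers": 1,"z": 0.0,"turn": 0,"x": 0,"y": 0}]'

```text
clock: 9.65
position: [526.2, -303.1, 49.2]
ee_rot: [-0.681, 0.732, 0.0, -0.0]
contact_force: [0.3, -0.8, -4.2]
gripper_width: 33.3
```

servo_tool --rows '[{"fingers": 1,"z": 0.1,"turn": 0,"x": 0,"y": 0},{"fingers": 1,"z": 0.1,"turn": 0,"x": 0,"y": 0},{"fingers": 1,"z": 0.0,"turn": 0,"x": 0,"y": 0}]'

```text
clock: 9.9
position: [526.1, -303.1, 47.1]
ee_rot: [-0.681, 0.732, 0.0, -0.0]
contact_force: [-0.5, -0.1, -4.5]
gripper_width: 33.7
```

servo_tool --rows '[{"fingers": 1,"z": 0.1,"turn": 0,"x": 0,"y": 0},{"fingers": 1,"z": 0.0,"turn": 0,"x": 0,"y": 0}]'

```text
clock: 10.07
position: [526.1, -303.1, 46.1]
ee_rot: [-0.681, 0.732, 0.0, -0.0]
contact_force: [-0.4, -0.6, -3.7]
gripper_width: 33.6
```

servo_tool --rows '[{"fingers": 1,"z": 0.1,"turn": 0,"x": 0,"y": 0},{"fingers": 1,"z": 0.0,"turn": 0,"x": 0,"y": 0}]'

```text
clock: 10.23
position: [526.3, -303.1, 46.0]
ee_rot: [-0.681, 0.732, -0.0, -0.0]
contact_force: [-0.9, 1.4, 0.0]
gripper_width: 33.3
```

servo_tool --rows '[{"fingers": 1,"z": 0.05,"turn": 0,"x": 0,"y": 0},{"fingers": 1,"z": 0.0,"turn": 0,"x": 0,"y": 0}]'

```text
clock: 10.4
position: [526.3, -303.1, 46.0]
ee_rot: [-0.681, 0.732, -0.0, -0.0]
contact_force: [-2.5, 2.5, 4.1]
gripper_width: 33.8
```

servo_tool --rows '[{"fingers": 3.4,"z": 0,"turn": 0,"x": 0,"y": 0},{"fingers": 4.5,"z": 0,"turn": 0,"x": 0,"y": 0},{"fingers": 6,"z": 0,"turn": 0,"x": 0,"y": 0},{"fingers": 7,"z": 0,"turn": 0,"x": 0,"y": 0},{"fingers": 7,"z": 0,"turn": 0,"x": 0,"y": 0},{"fingers": 7,"z": 0,"turn": 0,"x": 0,"y": 0},{"fingers": 7,"z": 0,"turn": 0,"x": 0,"y": 0}]'

```text
clock: 10.98
position: [526.3, -303.2, 44.7]
ee_rot: [-0.681, 0.732, -0.0, 0.0]
contact_force: [-0.8, 0.2, 0.3]
gripper_width: 70.1
```

servo_tool --rows '[{"fingers": 7,"z": -0.5,"turn": 0,"x": 0,"y": 0},{"fingers": 7,"z": -1.2,"turn": 0,"x": 0,"y": 0},{"fingers": 7,"z": -2,"turn": 0,"x": 0,"y": 0},{"fingers": 7,"z": -2.5,"turn": 0,"x": 0,"y": 0},{"fingers": 7,"z": -3,"turn": 0,"x": 0,"y": 0},{"fingers": 7,"z": -3,"turn": 0,"x": 0,"y": 0},{"fingers": 5,"z": -3,"turn": 0,"x": 0,"y": 0},{"fingers": 3,"z": -2.5,"turn": 0,"x": 0,"y": 0},{"fingers": 1,"z": -1,"turn": 0,"x": 0,"y": 0},{"fingers": 0,"z": -0.3,"turn": 0,"x": 0,"y": 0}]'

```text
clock: 11.82
position: [527.2, -303.5, 237.8]
ee_rot: [-0.681, 0.732, -0.002, 0.001]
contact_force: [0.3, -0.2, -0.4]
gripper_width: 21.8
```

Run:
```python
from h import *
delta(525.5,-303.7,235,-94.2);im,d=grab('side','s6')
cv2.imwrite('pics/s6c.png',cv2.resize(im[140:300,350:530,::-1],None,fx=3,fy=3))
W=world('side',d);z=W[...,2]
x,y=W[...,0],W[...,1]
m=(abs(x-525)<60)&(abs(y+303)<45)&(z>60)&(z<90); print(np.round(np.percentile(W[m],[2,50,98],axis=0),1))
```

```text
t 11.82 pos [ 527.2 -303.5  237.8] yaw -94.14 tilt [ 0.005 -0.002 -1.   ] turn 0.06 shift cm [0.03 0.17 0.28] F [ 0.3 -0.2 -0.4] w 21.8 q [-0.26  0.35 -0.03  0.   -1.19  0.18]
[[ 508.1 -312.3   61.1]
 [ 522.7 -295.4   75.2]
 [ 541.  -290.    81.9]]
```

View pics/s6c.png

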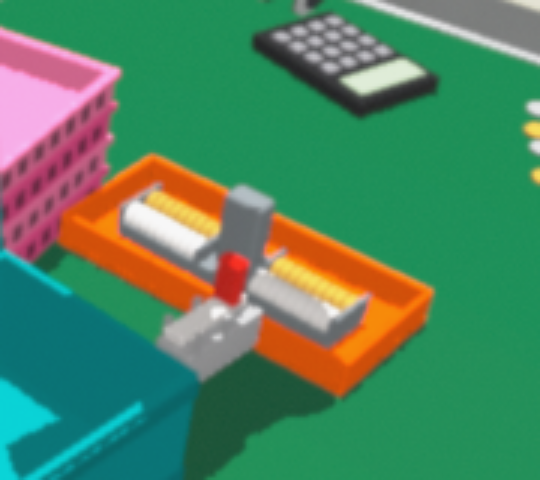

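The grey cassette is flat in the orange tray, with its handle top about 80 mm up. Next is the lid: I'll rise, square the closed gripper to the box at yaw -8.2°, and go behind it.

servo_tool --rows '[{"fingers": 0,"z": -0.5,"turn": -3,"x": 0,"y": 0},{"fingers": 0,"z": -1,"turn": -6,"x": 0,"y": 0},{"fingers": 0,"z": -1.5,"turn": -7.1,"x": 0,"y": 0},{"fingers": 0,"z": -1.5,"turn": -7.1,"x": 0,"y": 0},{"fingers": 0,"z": -1.5,"turn": -7.1,"x": 0,"y": 0},{"fingers": 0,"z": -1.5,"turn": -7.1,"x": 0,"y": 0},{"fingers": 0,"z": -1,"turn": -7.1,"x": 0,"y": 0},{"fingers": 0,"z": -0.5,"turn": -7.1,"x": 0,"y": 0},{"fingers": 0,"z": 0,"turn": -7.1,"x": 0,"y": 0},{"fingers": 0,"z": 0,"turn": -7.1,"x": 0,"y": 0}]'

```text
clock: 12.7
position: [525.9, -302.8, 322.6]
ee_rot: [0.97, -0.242, -0.002, -0.0]
contact_force: [0.8, 0.1, -1.0]
gripper_width: 0.2
```

servo_tool --rows '[{"fingers": 0,"z": 0,"turn": -7.1,"x": 0,"y": 0},{"fingers": 0,"z": 0,"turn": -7.1,"x": 0,"y": 0},{"fingers": 0,"z": 0,"turn": -5,"x": 0,"y": 0},{"fingers": 0,"z": 0,"turn": -1.5,"x": 0,"y": 0},{"fingers": 0,"z": 0,"turn": 0,"x": 0,"y": 0}]'

```text
clock: 13.12
position: [525.7, -302.8, 322.1]
ee_rot: [0.998, -0.067, -0.002, -0.001]
contact_force: [-0.6, 0.2, -0.7]
gripper_width: -0.2
```

Run:
```python
from h import *
delta(689,-27.4,320,-8.2)
im,d=grab('top','t7'); cv2.imwrite('pics/t7c.png',cv2.resize(im[150:350,260:500,::-1],None,fx=3,fy=3))
```

```text
t 13.12 pos [ 525.7 -302.8  322.1] yaw -7.63 tilt [-0.004  0.002 -1.   ] turn 0.57 shift cm [ 12.23 -29.58   0.21] F [-0.6  0.2 -0.7] w -0.2 q [-0.26  0.31  0.12 -0.   -1.39  1.69]
```

View pics/t7c.png

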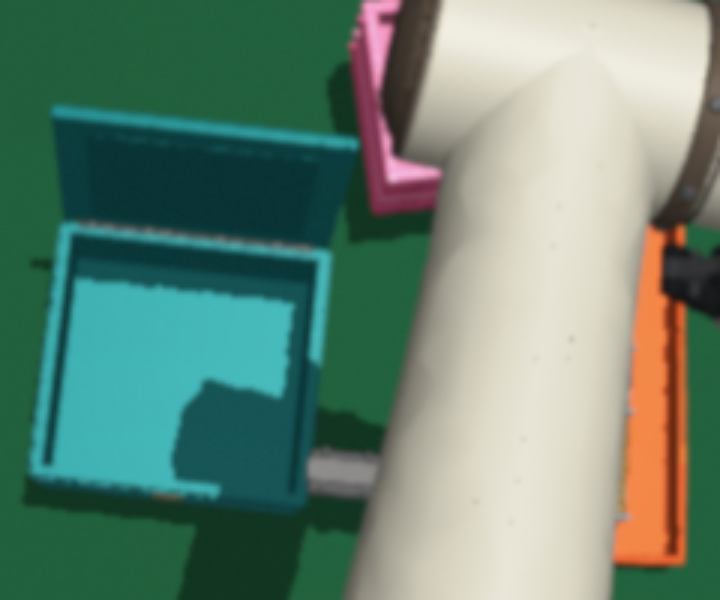

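Run:
```python
from h import *
for t,tz in(('s1',231),('s2',140.5)):
    im,d=load(t); W=world('side',d); hsv=cv2.cvtColor(im,cv2.COLOR_RGB2HSV)
    m=(W[...,2]>250)&(W[...,0]>350)&(W[...,0]<700)&(abs(W[...,1])<250)
    m&=~((hsv[...,0]>80)&(hsv[...,0]<100)&(hsv[...,1]>100))
    P=W[m]; 
    for lo in(350,400,450,500,550,600):
        q=P[(P[:,0]>lo)&(P[:,0]<lo+50)]
        if len(q): print(t,lo,len(q),'zmin rel tcp',round(q[:,2].min()-tz), 'y',q[:,1].min().round(),q[:,1].max().round(), 'zmin for |y|>60', (q[abs(q[:,1]+7)>60][:,2].min()-tz).round() if (abs(q[:,1]+7)>60).any() else None)
```

```text
s1 350 3405 zmin rel tcp 305 y 114.0 162.0 zmin for |y|>60 305.0
s1 400 4293 zmin rel tcp 275 y 129.0 200.0 zmin for |y|>60 275.0
s1 450 5116 zmin rel tcp 257 y 136.0 220.0 zmin for |y|>60 257.0
s1 500 6042 zmin rel tcp 19 y -79.0 219.0 zmin for |y|>60 33.0
s1 550 575 zmin rel tcp 19 y -74.0 70.0 zmin for |y|>60 63.0
s1 600 6 zmin rel tcp 37 y -79.0 -42.0 zmin for |y|>60 38.0
s2 350 4846 zmin rel tcp 329 y 106.0 160.0 zmin for |y|>60 329.0
s2 400 4041 zmin rel tcp 279 y 117.0 192.0 zmin for |y|>60 279.0
s2 450 4425 zmin rel tcp 257 y 131.0 217.0 zmin for |y|>60 257.0
s2 500 4168 zmin rel tcp 110 y -76.0 216.0 zmin for |y|>60 110.0
s2 550 663 zmin rel tcp 110 y -26.0 112.0 zmin for |y|>60 110.0
```

servo_tool --rows '[{"fingers": 0,"z": 0,"turn": 0.6,"x": 0.3,"y": -0.8},{"fingers": 0,"z": 0,"turn": 0,"x": 0.7,"y": -1.8},{"fingers": 0,"z": 0,"turn": 0,"x": 1.2,"y": -3},{"fingers": 0,"z": 0,"turn": 0,"x": 1.4,"y": -3.4},{"fingers": 0,"z": 0,"turn": 0,"x": 1.4,"y": -3.4},{"fingers": 0,"z": 0,"turn": 0,"x": 1.4,"y": -3.4},{"fingers": 0,"z": 0,"turn": 0,"x": 1.4,"y": -3.4},{"fingers": 0,"z": 0,"turn": 0,"x": 1.4,"y": -3.4},{"fingers": 0,"z": 0,"turn": 0,"x": 1.4,"y": -3.4},{"fingers": 0,"z": 0,"turn": 0,"x": 1.0,"y": -2.2}]'

```text
clock: 14.0
position: [682.5, -36.8, 323.5]
ee_rot: [0.997, -0.071, -0.001, -0.0]
contact_force: [0.0, -0.8, -0.4]
gripper_width: -0.0
```

servo_tool --rows '[{"fingers": 0,"z": 0,"turn": 0,"x": 0.5,"y": -0.8},{"fingers": 0,"z": 0,"turn": 0,"x": 0.1,"y": -0.2},{"fingers": 0,"z": 0,"turn": 0,"x": 0,"y": 0}]'

```text
clock: 14.25
position: [688.7, -31.1, 323.9]
ee_rot: [0.997, -0.072, -0.001, 0.0]
contact_force: [0.2, 0.3, 0.4]
gripper_width: 0.1
```

Run:
```python
from h import *
delta(689,-27.4,225,-8.2)
im,d=grab('side','s8')
```

```text
t 14.25 pos [688.7 -31.1 323.9] yaw -8.23 tilt [-0.002 -0.    -1.   ] turn -0.03 shift cm [-0.03 -0.37  9.89] F [0.2 0.3 0.4] w 0.1 q [ 0.19  0.46  0.36 -0.   -1.47  1.24]
```

View pics/s8.png

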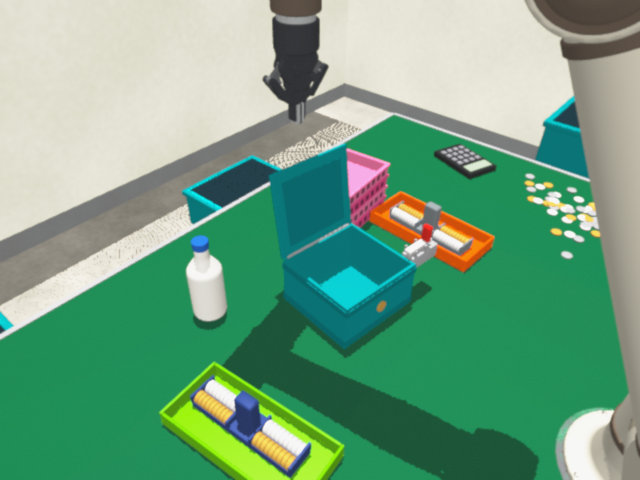

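servo_tool --rows '[{"fingers": 0,"z": 0.5,"turn": 0,"x": 0,"y": -0.3},{"fingers": 0,"z": 1,"turn": 0,"x": 0,"y": 0},{"fingers": 0,"z": 1.4,"turn": 0,"x": 0,"y": 0},{"fingers": 0,"z": 1.6,"turn": 0,"x": 0,"y": 0},{"fingers": 0,"z": 1.6,"turn": 0,"x": 0,"y": 0},{"fingers": 0,"z": 1.5,"turn": 0,"x": 0,"y": 0},{"fingers": 0,"z": 1.2,"turn": 0,"x": 0,"y": 0},{"fingers": 0,"z": 0.7,"turn": 0,"x": 0,"y": 0},{"fingers": 0,"z": 0.3,"turn": 0,"x": 0,"y": 0},{"fingers": 0,"z": 0,"turn": 0,"x": 0,"y": 0}]'

```text
clock: 15.13
position: [688.6, -29.2, 226.0]
ee_rot: [0.997, -0.072, -0.001, 0.0]
contact_force: [0.3, -0.1, -0.2]
gripper_width: 0.0
```

Run:
```python
from h import *
delta(689,-27.4,225,-8.2)
im,d=grab('side','s9'); grab('top','t9'); cv2.imwrite('pics/s9c.png',cv2.resize(im[60:280,200:440,::-1],None,fx=2.6,fy=2.6))
# arc table: TCP box-frame coords
h=np.array([620,-17.4]); bx=np.array([.9898,-.1426])
rho=128; prev=None
for deg in [99.4,90,80,70,60,50,40,30,20,10,5,0]:
    t=np.radians(deg)
    if deg>90: X=-172*np.cos(t)+8*np.sin(t)+11; Z=225
    else: X=-rho*np.cos(t)+8*np.sin(t)+11; Z=100+rho*np.sin(t)+8*np.cos(t)
    print(deg,'X',round(X,1),'Z',round(Z,1),'world',np.round(h+X*bx,1), 'd', None if prev is None else np.round(np.array([X,Z])-prev,1)); prev=np.array([X,Z])
```

```text
t 15.13 pos [688.6 -29.2 226. ] yaw -8.29 tilt [-0.001 -0.    -1.   ] turn -0.09 shift cm [ 0.01 -0.19  0.1 ] F [ 0.3 -0.1 -0.2] w 0.0 q [ 0.19  0.5   0.18 -0.   -1.25  1.23]
99.4 X 47.0 Z 225 world [666.5 -24.1] d None
90 X 19.0 Z 228.0 world [638.8 -20.1] d [-28.   3.]
80 X -3.3 Z 227.4 world [616.7 -16.9] d [-22.3  -0.6]
70 X -25.3 Z 223.0 world [595.  -13.8] d [-21.9  -4.4]
60 X -46.1 Z 214.9 world [574.4 -10.8] d [-20.8  -8.2]
50 X -65.1 Z 203.2 world [555.5  -8.1] d [-19.1 -11.7]
40 X -81.9 Z 188.4 world [538.9  -5.7] d [-16.8 -14.8]
30 X -95.9 Z 170.9 world [525.1  -3.7] d [-13.9 -17.5]
20 X -106.5 Z 151.3 world [514.5  -2.2] d [-10.7 -19.6]
10 X -113.7 Z 130.1 world [507.5  -1.2] d [ -7.1 -21.2]
5 X -115.8 Z 119.1 world [505.4  -0.9] d [ -2.1 -11. ]
0 X -117.0 Z 108.0 world [504.2  -0.7] d [ -1.2 -11.1]
```

View pics/s9c.png

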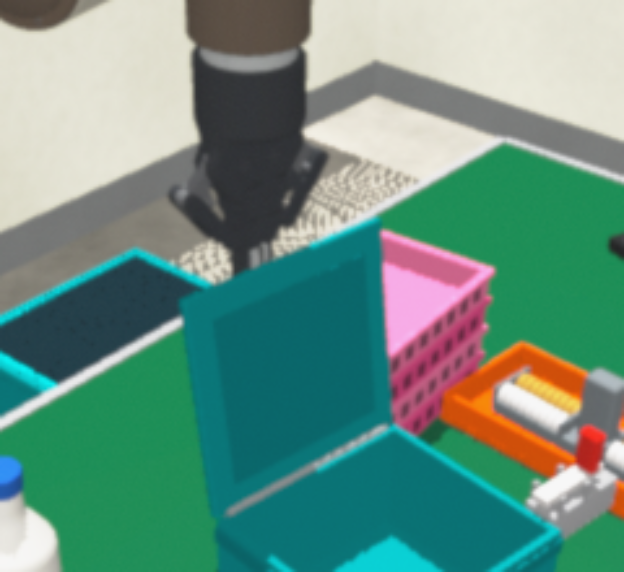

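servo_tool --rows '[{"fingers": 0,"z": 0,"turn": 0,"x": -0.6,"y": 0},{"fingers": 0,"z": 0,"turn": 0,"x": -0.7,"y": 0},{"fingers": 0,"z": 0,"turn": 0,"x": -0.7,"y": 0},{"fingers": 0,"z": 0,"turn": 0,"x": -0.7,"y": 0},{"fingers": 0,"z": 0,"turn": 0,"x": -0.7,"y": 0},{"fingers": 0,"z": 0,"turn": 0,"x": -0.7,"y": 0},{"fingers": 0,"z": 0,"turn": 0,"x": -0.7,"y": 0},{"fingers": 0,"z": 0,"turn": 0,"x": -0.7,"y": 0}]'

```text
clock: 15.9
position: [635.9, -20.9, 230.3]
ee_rot: [0.997, -0.071, 0.004, 0.0]
contact_force: [1.7, -0.1, 8.6]
gripper_width: -0.4
```

Run:
```python
from h import *
delta(616.7,-16.9,227,-8.2)
im,d=grab('side','s10'); cv2.imwrite('pics/s10c.png',cv2.resize(im[60:280,200:440,::-1],None,fx=2.6,fy=2.6))
```

```text
t 15.9 pos [635.9 -20.9 230.3] yaw -8.19 tilt [ 0.007 -0.001 -1.   ] turn 0.01 shift cm [-1.96 -0.12  0.33] F [ 1.7 -0.1  8.6] w -0.4 q [ 0.22  0.4   0.03  0.   -1.19  1.2 ]
```

View pics/s10c.png

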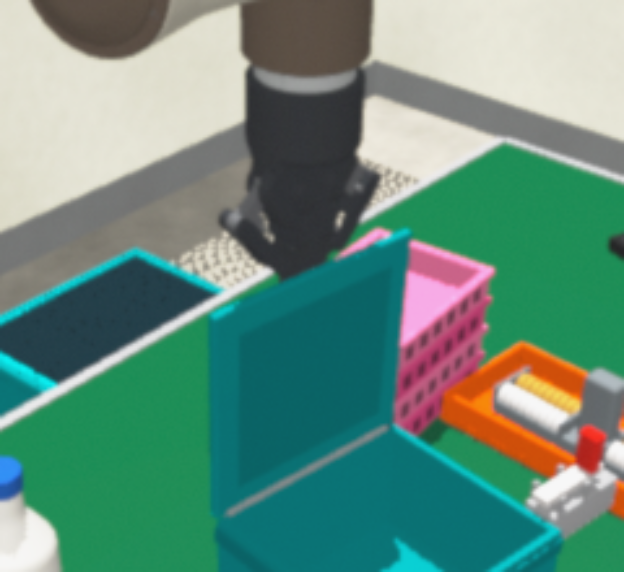

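servo_tool --rows '[{"fingers": 0,"z": -0.8,"turn": 0,"x": 0,"y": 0},{"fingers": 0,"z": -0.8,"turn": 0,"x": 0,"y": 0},{"fingers": 0,"z": 0,"turn": 0,"x": 0,"y": 0}]'

```text
clock: 16.2
position: [635.0, -20.7, 244.8]
ee_rot: [0.997, -0.072, 0.001, -0.0]
contact_force: [0.0, -0.1, -0.9]
gripper_width: -0.0
```

servo_tool --rows '[{"fingers": 0,"z": 0,"turn": 0,"x": -0.6,"y": 0},{"fingers": 0,"z": 0,"turn": 0,"x": -0.6,"y": 0},{"fingers": 0,"z": 0,"turn": 0,"x": -0.6,"y": 0}]'

```text
clock: 16.45
position: [616.5, -18.0, 242.3]
ee_rot: [0.997, -0.072, -0.0, -0.0]
contact_force: [2.4, 0.3, -2.3]
gripper_width: -0.3
```

Run:
```python
from h import *
delta(616.5,-18,242,-8.2)
rho=142; prev=np.array([-3.5,242.3])
for deg in range(77,-1,-4):
    t=np.radians(deg); p=np.array([-rho*np.cos(t)+8*np.sin(t)+11,100+rho*np.sin(t)+8*np.cos(t)])
    print(deg,np.round(p,1),'rows cm x,z',np.round((p-prev)*[.1,-.1],2)); prev=p
```

```text
t 16.45 pos [616.5 -18.  242.3] yaw -8.25 tilt [-0.  0. -1.] turn -0.05 shift cm [ 0.   -0.    0.03] F [ 2.4  0.3 -2.3] w -0.3 q [ 0.23  0.36  0.   -0.   -1.21  1.19]
77 [-13.1 240.2] rows cm x,z [-0.96  0.21]
73 [-22.9 238.1] rows cm x,z [-0.97  0.2 ]
69 [-32.4 235.4] rows cm x,z [-0.96  0.27]
65 [-41.8 232.1] rows cm x,z [-0.93  0.34]
61 [-50.8 228.1] rows cm x,z [-0.91  0.4 ]
57 [-59.6 223.4] rows cm x,z [-0.88  0.46]
53 [-68.1 218.2] rows cm x,z [-0.84  0.52]
49 [-76.1 212.4] rows cm x,z [-0.81  0.58]
45 [-83.8 206.1] rows cm x,z [-0.76  0.64]
41 [-90.9 199.2] rows cm x,z [-0.72  0.69]
37 [-97.6 191.8] rows cm x,z [-0.67  0.74]
33 [-103.7  184. ] rows cm x,z [-0.61  0.78]
29 [-109.3  175.8] rows cm x,z [-0.56  0.82]
25 [-114.3  167.3] rows cm x,z [-0.5   0.86]
21 [-118.7  158.4] rows cm x,z [-0.44  0.89]
17 [-122.5  149.2] rows cm x,z [-0.38  0.92]
13 [-125.6  139.7] rows cm x,z [-0.31  0.94]
9 [-128.   130.1] rows cm x,z [-0.24  0.96]
5 [-129.8  120.3] rows cm x,z [-0.18  0.98]
1 [-130.8  110.5] rows cm x,z [-0.11  0.99]
```

servo_tool --rows '[{"fingers": 0,"z": 0.2,"turn": 0,"x": -0.95,"y": 0},{"fingers": 0,"z": 0.2,"turn": 0,"x": -0.95,"y": 0},{"fingers": 0,"z": 0.3,"turn": 0,"x": -0.95,"y": 0},{"fingers": 0,"z": 0.35,"turn": 0,"x": -0.95,"y": 0},{"fingers": 0,"z": 0.4,"turn": 0,"x": -0.9,"y": 0},{"fingers": 0,"z": 0.45,"turn": 0,"x": -0.9,"y": 0},{"fingers": 0,"z": 0.5,"turn": 0,"x": -0.85,"y": 0},{"fingers": 0,"z": 0.6,"turn": 0,"x": -0.8,"y": 0}]'

```text
clock: 17.12
position: [543.8, -7.8, 212.5]
ee_rot: [0.997, -0.072, -0.0, 0.0]
contact_force: [1.2, -0.1, 1.4]
gripper_width: -0.0
```

Run:
```python
from h import *
delta(620-76.1*.9898,-17.4+76.1*.1426,212.4,-8.2)
im,d=grab('side','s11'); cv2.imwrite('pics/s11c.png',cv2.resize(im[60:300,200:460,::-1],None,fx=2.4,fy=2.4))
```

```text
t 17.12 pos [543.8  -7.8 212.5] yaw -8.24 tilt [-0.001 -0.    -1.   ] turn -0.04 shift cm [ 0.07 -0.14  0.01] F [ 1.2 -0.1  1.4] w -0.0 q [ 0.28  0.26 -0.22 -0.   -1.09  1.14]
```

View pics/s11c.png

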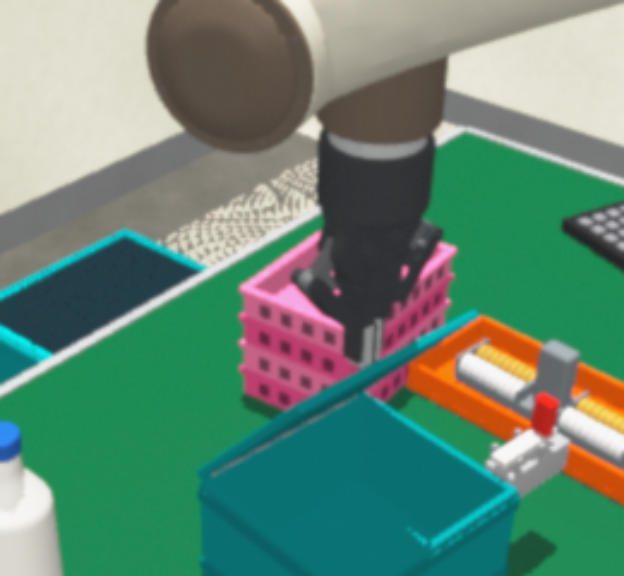

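The lid is following the fingertips smoothly, at about 49° with forces under 3 N. I'll carry on along the arc, slower near the end.

servo_tool --rows '[{"fingers": 0,"z": 0.65,"turn": 0,"x": -0.75,"y": -0.05},{"fingers": 0,"z": 0.7,"turn": 0,"x": -0.7,"y": -0.05},{"fingers": 0,"z": 0.75,"turn": 0,"x": -0.65,"y": 0},{"fingers": 0,"z": 0.8,"turn": 0,"x": -0.6,"y": 0},{"fingers": 0,"z": 0.8,"turn": 0,"x": -0.55,"y": 0},{"fingers": 0,"z": 0.85,"turn": 0,"x": -0.5,"y": 0},{"fingers": 0,"z": 0.9,"turn": 0,"x": -0.45,"y": 0},{"fingers": 0,"z": 0.8,"turn": 0,"x": -0.35,"y": 0}]'

```text
clock: 17.83
position: [499.5, -0.3, 149.4]
ee_rot: [0.997, -0.072, -0.0, 0.0]
contact_force: [0.5, -0.4, 0.4]
gripper_width: -0.1
```

servo_tool --rows '[{"fingers": 0,"z": 0.6,"turn": 0,"x": -0.2,"y": 0},{"fingers": 0,"z": 0.5,"turn": 0,"x": -0.2,"y": 0},{"fingers": 0,"z": 0.5,"turn": 0,"x": -0.15,"y": 0},{"fingers": 0,"z": 0.4,"turn": 0,"x": -0.1,"y": 0},{"fingers": 0,"z": 0.4,"turn": 0,"x": -0.1,"y": 0},{"fingers": 0,"z": 0.3,"turn": 0,"x": -0.05,"y": 0}]'

```text
clock: 18.33
position: [492.4, 0.9, 122.9]
ee_rot: [0.997, -0.072, 0.0, -0.0]
contact_force: [-0.1, 0.1, 0.2]
gripper_width: -0.1
```

Run:
```python
from h import *
delta(620-130.8*.9898,-17.4+130.8*.1426,108,-8.2)
```

```text
t 18.33 pos [492.4   0.9 122.9] yaw -8.25 tilt [ 0.  0. -1.] turn -0.05 shift cm [-0.19 -0.01  1.49] F [-0.1  0.1  0.2] w -0.1 q [ 0.33  0.28 -0.46 -0.   -0.83  1.09]
```

Run:
```python
from h import *
im,d=grab('side','s12'); cv2.imwrite('pics/s12c.png',cv2.resize(im[100:340,220:480,::-1],None,fx=2.4,fy=2.4))
W=world('side',d);hsv=cv2.cvtColor(im,cv2.COLOR_RGB2HSV)
x,y,z=[W[...,i] for i in range(3)]
m=(abs(y+5)<80)&(x>440)&(x<640)&(z>98)&(hsv[...,0]>80)&(hsv[...,0]<100)&(hsv[...,1]>100)
P=W[m];A=np.c_[P[:,:2]-[620,-17.4],np.ones(len(P))]; c=np.linalg.lstsq(A,P[:,2],rcond=None)[0]; print(len(P),c,'deg',np.degrees(np.arctan(np.hypot(c[0],c[1]))))
```

```text
4382 [-8.19593472e-02  2.71534181e-02  1.10046287e+02] deg 4.934695382355783
```

View pics/s12c.png

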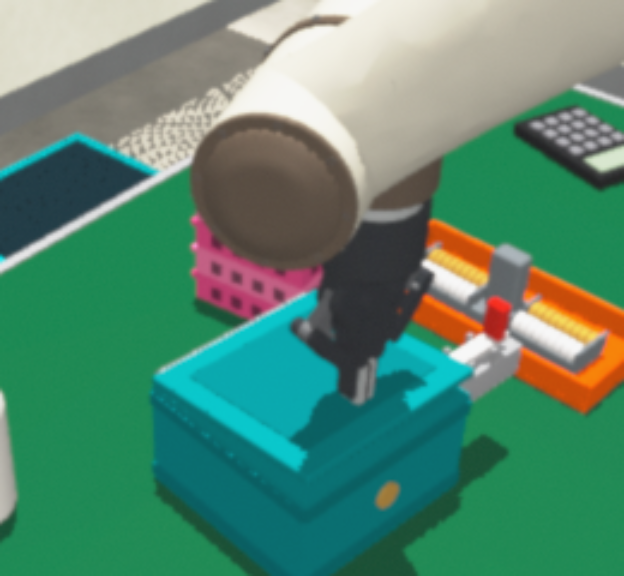

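servo_tool --rows '[{"fingers": 0,"z": 0.3,"turn": 0,"x": -0.05,"y": 0},{"fingers": 0,"z": 0.3,"turn": 0,"x": 0,"y": 0},{"fingers": 0,"z": 0.25,"turn": 0,"x": 0,"y": 0},{"fingers": 0,"z": 0.2,"turn": 0,"x": 0,"y": 0},{"fingers": 0,"z": 0.2,"turn": 0,"x": 0,"y": 0},{"fingers": 0,"z": 0.1,"turn": 0,"x": 0,"y": 0}]'

```text
clock: 18.88
position: [491.8, 1.0, 109.5]
ee_rot: [0.997, -0.072, -0.0, 0.0]
contact_force: [-0.3, -0.6, -0.2]
gripper_width: -0.0
```

servo_tool --rows '[{"fingers": 0,"z": 0.1,"turn": 0,"x": 0,"y": 0},{"fingers": 0,"z": 0.1,"turn": 0,"x": 0,"y": 0}]'

```text
clock: 19.05
position: [491.9, 0.9, 108.0]
ee_rot: [0.997, -0.072, -0.0, 0.0]
contact_force: [-3.9, 2.0, 10.9]
gripper_width: -0.3
```

servo_tool --rows '[{"fingers": 0,"z": 0.05,"turn": 0,"x": 0,"y": 0},{"fingers": 0,"z": 0,"turn": 0,"x": 0,"y": 0}]'

```text
clock: 19.22
position: [491.9, 0.9, 108.0]
ee_rot: [0.997, -0.072, 0.0, 0.0]
contact_force: [-2.0, 0.1, 5.2]
gripper_width: 0.0
```

servo_tool --rows '[{"fingers": 0,"z": -0.3,"turn": 0,"x": 0,"y": 0},{"fingers": 0,"z": -1,"turn": 0,"x": 0,"y": 0},{"fingers": 0,"z": -2,"turn": 0,"x": 0,"y": 0},{"fingers": 0,"z": -2,"turn": 0,"x": 0,"y": 0},{"fingers": 0,"z": -1.5,"turn": 0,"x": 0,"y": 0},{"fingers": 0,"z": -0.8,"turn": 0,"x": 0,"y": 0},{"fingers": 0,"z": 0,"turn": 0,"x": 0,"y": 0}]'

```text
clock: 19.8
position: [493.0, 1.2, 185.2]
ee_rot: [0.997, -0.072, 0.002, -0.001]
contact_force: [0.4, 0.0, -0.1]
gripper_width: -0.3
```

Run:
```python
from h import *
im,d=grab('side','s13'); cv2.imwrite('pics/s13c.png',cv2.resize(im[180:340,320:500,::-1],None,fx=3.3,fy=3.3))
W=world('side',d);hsv=cv2.cvtColor(im,cv2.COLOR_RGB2HSV)
x,y,z=[W[...,i] for i in range(3)]
m=(abs(y+5)<80)&(x>455)&(x<615)&(z>103)&(z<125)&(hsv[...,0]>80)&(hsv[...,0]<100)&(hsv[...,1]>100)
P=W[m];A=np.c_[P[:,:2]-[620,-17.4],np.ones(len(P))]; c=np.linalg.lstsq(A,P[:,2],rcond=None)[0]; print(len(P),c,'deg',np.degrees(np.arctan(np.hypot(c[0],c[1]))))
k=W[(abs(x-454)<25)&(abs(y+136)<30)&(z>115)&((hsv[...,0]<5)|(hsv[...,0]>174))&(hsv[...,1]>120)]; print(np.percentile(k,[2,50,98],axis=0).round(1))
by=np.array([.1426,.9898]);bx=np.array([.9898,-.1426])
for kn in [(453.5,-135.5)]:
    p=np.array(kn)-by*42; print(p); delta(p[0],p[1],185,-8.2)
```

```text
4832 [ 1.61959306e-03 -1.04122506e-03  1.08914398e+02] deg 0.110318141784926
[[ 445.9 -142.   120.4]
 [ 452.5 -133.8  138.2]
 [ 462.4 -130.6  151.4]]
[ 447.5108 -177.0716]
t 19.85 pos [492.2   1.1 183.7] yaw -8.25 tilt [ 0.002  0.001 -1.   ] turn -0.05 shift cm [-1.88 18.27 -0.13] F [ 0.6  0.  -0.7] w 0.1 q [ 0.33  0.2  -0.38 -0.   -0.98  1.09]
```

View pics/s13c.png

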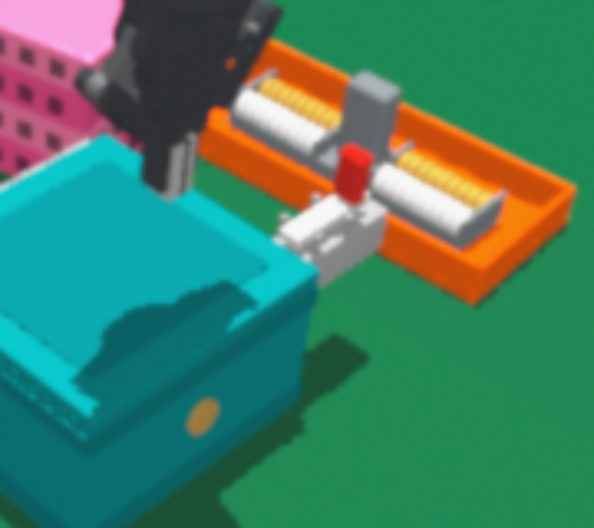

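The lid is shut: the plane fit gives 0.1° with its top at 108.9 mm, and the red knob is at (355,173) in the crop. I'll go behind the knob next.

servo_tool --rows '[{"fingers": 0,"z": 0,"turn": 0,"x": -0.1,"y": 0.7},{"fingers": 0,"z": 0,"turn": 0,"x": -0.2,"y": 1.6},{"fingers": 0,"z": 0,"turn": 0,"x": -0.3,"y": 2.6},{"fingers": 0,"z": 0,"turn": 0,"x": -0.3,"y": 3},{"fingers": 0,"z": 0,"turn": 0,"x": -0.3,"y": 3},{"fingers": 0,"z": 0,"turn": 0,"x": -0.3,"y": 3},{"fingers": 0,"z": 0,"turn": 0,"x": -0.2,"y": 2.4},{"fingers": 0,"z": 0,"turn": 0,"x": -0.2,"y": 1.4},{"fingers": 0,"z": 0,"turn": 0,"x": 0,"y": 0.6},{"fingers": 0,"z": 0,"turn": 0,"x": 0,"y": 0}]'

```text
clock: 20.68
position: [445.9, -178.5, 182.2]
ee_rot: [0.997, -0.073, -0.001, -0.0]
contact_force: [0.2, 0.2, -1.3]
gripper_width: 0.4
```

Run:
```python
from h import *
delta(447.5,-177,127,-8.2)
```

```text
t 20.68 pos [ 445.9 -178.5  182.2] yaw -8.38 tilt [-0.002  0.    -1.   ] turn -0.18 shift cm [ 0.14 -0.17  5.52] F [ 0.2  0.2 -1.3] w 0.4 q [-0.04  0.19 -0.41 -0.   -0.98  1.47]
```

servo_tool --rows '[{"fingers": 0,"z": 0.5,"turn": -0.1,"x": 0.1,"y": 0},{"fingers": 0,"z": 0.9,"turn": 0,"x": 0,"y": 0},{"fingers": 0,"z": 1.2,"turn": 0,"x": 0,"y": 0},{"fingers": 0,"z": 1.2,"turn": 0,"x": 0,"y": 0},{"fingers": 0,"z": 0.9,"turn": 0,"x": 0,"y": 0},{"fingers": 0,"z": 0.6,"turn": 0,"x": 0,"y": 0},{"fingers": 0,"z": 0.2,"turn": 0,"x": 0,"y": 0},{"fingers": 0,"z": 0,"turn": 0,"x": 0,"y": 0}]'

```text
clock: 21.35
position: [447.7, -177.2, 127.7]
ee_rot: [0.998, -0.071, -0.001, 0.0]
contact_force: [0.2, 0.1, 0.6]
gripper_width: -0.3
```

Run:
```python
from h import *
delta(447.5,-177,127,-8.2)
im,d=grab('side','s14'); cv2.imwrite('pics/s14c.png',cv2.resize(im[140:340,320:500,::-1],None,fx=3,fy=3))
```

```text
t 21.35 pos [ 447.7 -177.2  127.7] yaw -8.1 tilt [-0.001  0.    -1.   ] turn 0.1 shift cm [-0.03 -0.02  0.07] F [0.2 0.1 0.6] w -0.3 q [-0.04  0.25 -0.48  0.   -0.84  1.47]
```

View pics/s14c.png

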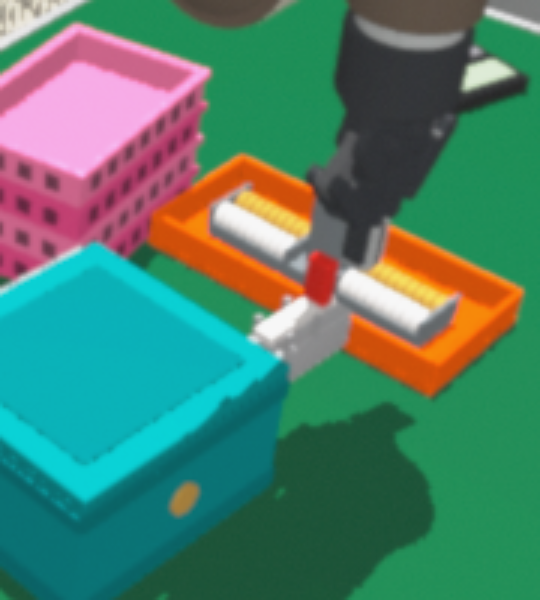

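The fingertips at (362,250) are behind the red knob (322,278) and lined up with it. I'll push along the box's +y, which is tool -y.

servo_tool --rows '[{"fingers": 0,"z": 0,"turn": 0,"x": 0,"y": -0.5},{"fingers": 0,"z": 0,"turn": 0,"x": 0,"y": -0.6},{"fingers": 0,"z": 0,"turn": 0,"x": 0,"y": -0.6},{"fingers": 0,"z": 0,"turn": 0,"x": 0,"y": -0.5},{"fingers": 0,"z": 0,"turn": 0,"x": 0,"y": -0.5},{"fingers": 0,"z": 0,"turn": 0,"x": 0,"y": -0.5},{"fingers": 0,"z": 0,"turn": 0,"x": 0,"y": -0.5},{"fingers": 0,"z": 0,"turn": 0,"x": 0,"y": -0.5}]'

```text
clock: 22.07
position: [454.0, -135.7, 128.7]
ee_rot: [0.997, -0.071, 0.0, 0.0]
contact_force: [-0.9, -2.8, 2.6]
gripper_width: 0.1
```

servo_tool --rows '[{"fingers": 0,"z": 0,"turn": 0,"x": 0,"y": -0.4},{"fingers": 0,"z": 0,"turn": 0,"x": 0,"y": -0.4},{"fingers": 0,"z": 0,"turn": 0,"x": 0,"y": -0.4}]'

```text
clock: 22.32
position: [455.5, -124.5, 128.6]
ee_rot: [0.998, -0.071, -0.0, 0.001]
contact_force: [-1.4, -25.2, 2.7]
gripper_width: 0.2
```

Run:
```python
from h import *
p=np.array([453.5,-135.5])+np.array([.1426,.9898])*(40-20.5)
delta(p[0],p[1],127,-8.2)
im,d=grab('side','s15'); cv2.imwrite('pics/s15c.png',cv2.resize(im[140:340,320:500,::-1],None,fx=3,fy=3))
```

```text
t 22.32 pos [ 455.5 -124.5  128.6] yaw -8.1 tilt [-0.001 -0.002 -1.   ] turn 0.1 shift cm [-0.04 -0.84  0.16] F [ -1.4 -25.2   2.7] w 0.2 q [ 0.08  0.24 -0.5   0.   -0.83  1.35]
```

View pics/s15c.png

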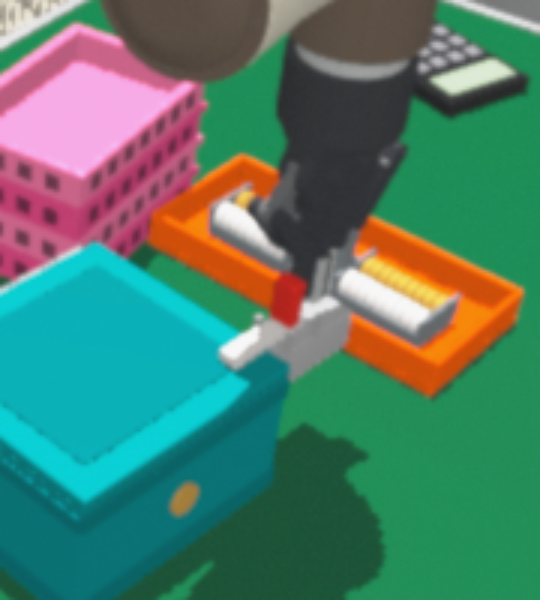

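Run:
```python
from h import *
by=np.array([.1426,.9898])
for t in('s13','s15'):
    im,d=load(t);W=world('side',d);hsv=cv2.cvtColor(im,cv2.COLOR_RGB2HSV)
    x,y,z=[W[...,i] for i in range(3)]
    m=(abs(x-456)<25)&(y>-170)&(y<-70)&(z>115)&((hsv[...,0]<5)|(hsv[...,0]>174))&(hsv[...,1]>120)
    k=W[m]; b=(k[:,:2]-[535.6,-5.2])@by; print(t,len(k),'knob box y',np.percentile(b,[2,20,50,80,98]).round(1))
    w=(x>430)&(x<490)&(y>-170)&(y<-40)&(z>105)&(z<120)&(hsv[...,1]<60); k=W[w]; b=(k[:,:2]-[535.6,-5.2])@by; print(' white box y',np.percentile(b,[1,50,99]).round(1))
```

```text
s13 151 knob box y [-147.5 -142.3 -138.9 -137.3 -135.9]
 white box y [-155.3 -113.2  -89.6]
s15 151 knob box y [-117.1 -110.4 -106.6 -104.9 -103.3]
 white box y [-157.3  -92.2  -57.5]
```

servo_tool --rows '[{"fingers": 0,"z": 0,"turn": 0,"x": 0,"y": -0.1},{"fingers": 0,"z": 0,"turn": 0,"x": 0,"y": 0}]'

```text
clock: 22.53
position: [455.5, -124.9, 128.6]
ee_rot: [0.998, -0.071, -0.0, 0.002]
contact_force: [0.4, -12.8, 1.6]
gripper_width: -0.4
```

Run:
```python
from h import *
delta(455,-124,127,-8.2)
im,d=grab('top','t16'); cv2.imwrite('pics/t16c.png',cv2.resize(im[250:350,330:450,::-1],None,fx=6,fy=6,interpolation=cv2.INTER_CUBIC))
im,d=grab('side','s16'); cv2.imwrite('pics/s16c.png',cv2.resize(im[210:290,370:470,::-1],None,fx=7,fy=7,interpolation=cv2.INTER_CUBIC))
```

```text
t 22.53 pos [ 455.5 -124.9  128.6] yaw -8.1 tilt [-0.001 -0.004 -1.   ] turn 0.1 shift cm [-0.06 -0.09  0.16] F [  0.4 -12.8   1.6] w -0.4 q [ 0.08  0.24 -0.5   0.   -0.83  1.35]
```

View pics/s16c.png

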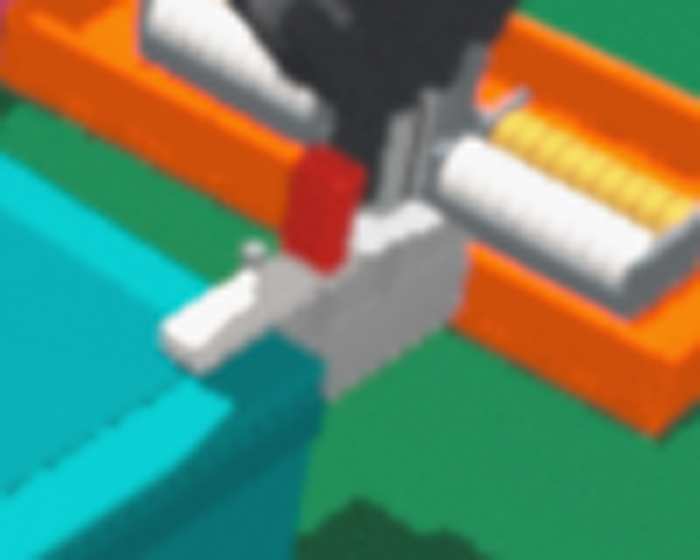

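View pics/t16c.png

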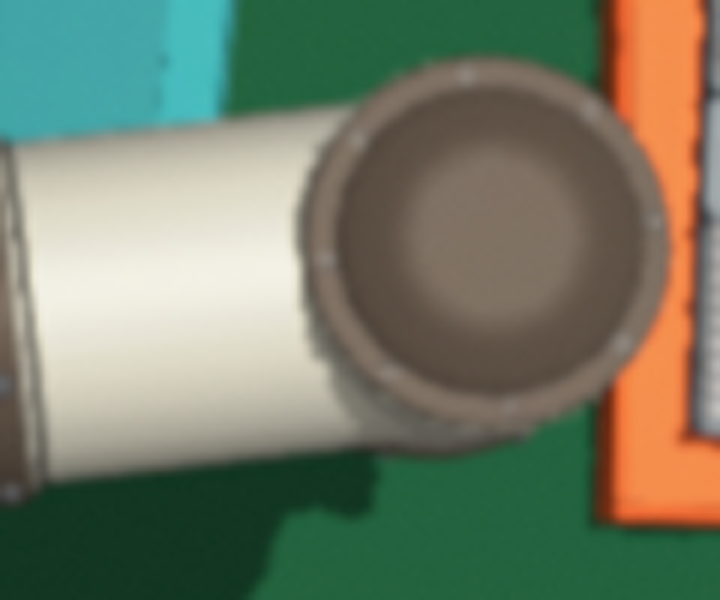

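Run:
```python
from h import *
im,d=load('s16');W=world('side',d)
th=np.radians(-8.2);R=np.array([[np.cos(th),-np.sin(th)],[np.sin(th),np.cos(th)]])
B=np.concatenate([(W[...,:2]-[535.6,-5.2])@R,W[...,2:]],-1)
hsv=cv2.cvtColor(im,cv2.COLOR_RGB2HSV)
for v in range(253,266,1):
    print(v,[(u,tuple(B[v,u].round().astype(int)),int(hsv[v,u,1])) for u in range(392,408,2)])
im,d=load('side0');W=world('side',d);B=np.concatenate([(W[...,:2]-[535.6,-5.2])@R,W[...,2:]],-1);hsv=cv2.cvtColor(im,cv2.COLOR_RGB2HSV)
print()
for v in range(246,258,2):
    print(v,[(u,tuple(B[v,u].round().astype(int)),int(hsv[v,u,1])) for u in range(400,420,2)])
```

```text
253 [(392, (np.int64(-40), np.int64(-73), np.int64(108)), 243), (394, (np.int64(-42), np.int64(-76), np.int64(108)), 243), (396, (np.int64(-44), np.int64(-80), np.int64(107)), 128), (398, (np.int64(-54), np.int64(-73), np.int64(117)), 18), (400, (np.int64(-57), np.int64(-74), np.int64(118)), 0), (402, (np.int64(-60), np.int64(-77), np.int64(118)), 0), (404, (np.int64(-62), np.int64(-81), np.int64(118)), 2), (406, (np.int64(-65), np.int64(-83), np.int64(118)), 9)]
254 [(392, (np.int64(-42), np.int64(-71), np.int64(108)), 242), (394, (np.int64(-44), np.int64(-74), np.int64(108)), 190), (396, (np.int64(-48), np.int64(-76), np.int64(109)), 22), (398, (np.int64(-56), np.int64(-71), np.int64(117)), 0), (400, (np.int64(-58), np.int64(-74), np.int64(117)), 0), (402, (np.int64(-62), np.int64(-75), np.int64(119)), 1), (404, (np.int64(-63), np.int64(-79), np.int64(117)), 6), (406, (np.int64(-67), np.int64(-79), np.int64(120)), 10)]
255 [(392, (np.int64(-45), np.int64(-68), np.int64(109)), 241), (394, (np.int64(-48), np.int64(-69), np.int64(111)), 58), (396, (np.int64(-55), np.int64(-66), np.int
[... 7893 characters left out ...]
 (418, (np.int64(-72), np.int64(-111), np.int64(106)), 1)]
256 [(400, (np.int64(-49), np.int64(-88), np.int64(98)), 241), (402, (np.int64(-53), np.int64(-88), np.int64(101)), 222), (404, (np.int64(-53), np.int64(-94), np.int64(97)), 96), (406, (np.int64(-59), np.int64(-92), np.int64(103)), 13), (408, (np.int64(-64), np.int64(-92), np.int64(105)), 0), (410, (np.int64(-65), np.int64(-97), np.int64(103)), 0), (412, (np.int64(-69), np.int64(-98), np.int64(105)), 0), (414, (np.int64(-73), np.int64(-99), np.int64(108)), 2), (416, (np.int64(-73), np.int64(-104), np.int64(105)), 2), (418, (np.int64(-75), np.int64(-108), np.int64(104)), 1)]<stdin>:11: RuntimeWarning: invalid value encountered in cast
```

The tongue tip measures box y = -57.5, about 32.5 mm over the lid, which matches "home". To be sure the fingers weren't stopped by something else, I'll back off, rise 6 mm and push again.

servo_tool --rows '[{"fingers": 0,"z": 0,"turn": 0,"x": 0,"y": 0.4},{"fingers": 0,"z": -0.3,"turn": 0,"x": 0,"y": 0.2},{"fingers": 0,"z": -0.3,"turn": 0,"x": 0,"y": 0},{"fingers": 0,"z": 0,"turn": 0,"x": 0,"y": 0}]'

```text
clock: 22.97
position: [455.3, -128.7, 134.8]
ee_rot: [0.997, -0.071, 0.001, -0.0]
contact_force: [0.3, 0.3, 0.1]
gripper_width: 0.2
```

servo_tool --rows '[{"fingers": 0,"z": 0,"turn": 0,"x": 0,"y": -0.3},{"fingers": 0,"z": 0,"turn": 0,"x": 0,"y": -0.2},{"fingers": 0,"z": 0,"turn": 0,"x": 0,"y": -0.1}]'

```text
clock: 23.22
position: [455.4, -124.6, 134.6]
ee_rot: [0.998, -0.07, -0.001, 0.002]
contact_force: [0.2, -15.8, -1.4]
gripper_width: 0.0
```

servo_tool --rows '[{"fingers": 0,"z": 0,"turn": 0,"x": 0,"y": -0.1},{"fingers": 0,"z": 0,"turn": 0,"x": 0,"y": -0.1}]'

```text
clock: 23.38
position: [455.4, -124.3, 134.7]
ee_rot: [0.998, -0.07, -0.001, 0.003]
contact_force: [0.1, -23.0, -1.9]
gripper_width: 0.0
```

It meets the same hard stop at 23 N, so the bolt is home. I'll back off, rise clear, and take a last look.

servo_tool --rows '[{"fingers": 0,"z": 0,"turn": 0,"x": 0,"y": 0.5},{"fingers": 0,"z": 0,"turn": 0,"x": 0,"y": 0.8},{"fingers": 0,"z": -0.5,"turn": 0,"x": 0,"y": 0.3},{"fingers": 0,"z": -1.5,"turn": 0,"x": 0,"y": 0},{"fingers": 0,"z": -2.5,"turn": 0,"x": 0,"y": 0},{"fingers": 0,"z": -3,"turn": 0,"x": 0,"y": 0},{"fingers": 0,"z": -3,"turn": 0,"x": 0,"y": 0},{"fingers": 0,"z": -3,"turn": 0,"x": 0,"y": 0},{"fingers": 0,"z": -2,"turn": 0,"x": 0,"y": 0},{"fingers": 0,"z": -1,"turn": 0,"x": 0,"y": 0}]'

```text
clock: 24.22
position: [454.9, -136.9, 303.0]
ee_rot: [0.997, -0.071, 0.003, -0.0]
contact_force: [0.3, -0.0, -0.4]
gripper_width: -0.5
```

servo_tool --rows '[{"fingers": 0,"z": 0,"turn": 0,"x": -0.3,"y": 1},{"fingers": 0,"z": 0,"turn": 0,"x": -0.5,"y": 2.5},{"fingers": 0,"z": 0,"turn": 0,"x": -0.5,"y": 3},{"fingers": 0,"z": 0,"turn": 0,"x": -0.5,"y": 3},{"fingers": 0,"z": 0,"turn": 0,"x": -0.5,"y": 3},{"fingers": 0,"z": 0,"turn": 0,"x": -0.5,"y": 3},{"fingers": 0,"z": 0,"turn": 0,"x": -0.3,"y": 2.5},{"fingers": 0,"z": 0,"turn": 0,"x": 0,"y": 1},{"fingers": 0,"z": 0,"turn": 0,"x": 0,"y": 0},{"fingers": 0,"z": 0,"turn": 0,"x": 0,"y": 0}]'

```text
clock: 25.05
position: [395.4, -320.6, 297.8]
ee_rot: [0.997, -0.072, -0.001, -0.001]
contact_force: [0.4, -0.3, -0.7]
gripper_width: -0.0
```

Run:
```python
from h import *
delta(450,-300,280,-8.2)
im,d=grab('side','s20'); W=world('side',d);grab('top','t20')
th=np.radians(-8.2);R=np.array([[np.cos(th),-np.sin(th)],[np.sin(th),np.cos(th)]])
B=np.concatenate([(W[...,:2]-[535.6,-5.2])@R,W[...,2:]],-1);hsv=cv2.cvtColor(im,cv2.COLOR_RGB2HSV);H,S=hsv[...,0].astype(int),hsv[...,1]
x,y,z=[B[...,i] for i in range(3)]
k=B[(abs(x+62)<25)&(y>-170)&(y<-70)&(z>117)&((H<5)|(H>174))&(S>120)];print('knob y',np.percentile(k[:,1],[2,50,98]).round(1))
k=B[(abs(x+62)<20)&(y>-89)&(y<-40)&(z>113)&(S<40)];print('tongue tip y',np.percentile(k[:,1],98).round(1))
P=B[(abs(x+5)<75)&(abs(y)<85)&(z>100)&(z<125)&(H>80)&(H<100)];c=np.linalg.lstsq(np.c_[P[:,:2],np.ones(len(P))],P[:,2],rcond=None)[0];print('lid plane',c.round(4))
w=W[(abs(W[...,0]-525)<60)&(abs(W[...,1]+303)<45)&(W[...,2]>74)&(W[...,2]<86)];print('handle top',w.mean(0).round(1),len(w))
```

```text
t 25.05 pos [ 395.4 -320.6  297.8] yaw -8.22 tilt [-0.002  0.002 -1.   ] turn -0.02 shift cm [ 5.11 -2.82  1.78] F [ 0.4 -0.3 -0.7] w -0.0 q [-0.36  0.14 -0.15 -0.   -1.28  1.79]
knob y [-114.9 -106.4 -103.3]
tongue tip y -57.2
lid plane [ 1.800000e-03 -1.000000e-03  1.088169e+02]
handle top [ 523.7 -300.6   78.6] 103
```

View pics/s20.png

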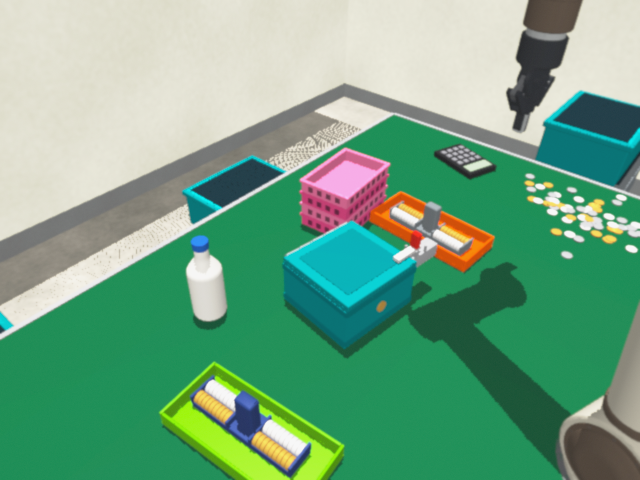

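View pics/t20.png

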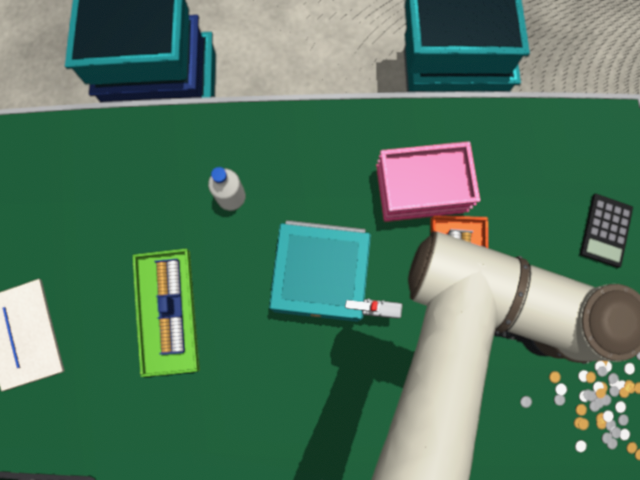

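The lid is shut, with the tongue lying over it at (402,255). The cassette is flat in the orange tray at (431,222), and the bottle, baskets and spare cassette haven't moved. I'm handing in.

```bash
python3 -c "
from bench import arm
print(arm.job_done())"
```

```text
the job is handed in; nothing more can be done
None
```

I moved the grey cassette to the orange tray, shut the lid and pushed the bolt home, then handed the job in at about 25 s of the 72 s allowed. No verdict came back.

- **Cassette:** I lifted it level by its handle and lowered it slowly onto the tray floor. In the last check its handle top was about 79 mm up, where about 80 mm means flat on the floor.
- **Lid:** I swung it down slowly from behind and pressed it shut with about 11 N. A plane fit puts it within about 0.1° of level, with its top at 108.8 mm (108 mm expected). Early in the swing the lid's top edge pressed up on the gripper with about 9 N, so I raised the tool 16 mm and carried on.
- **Bolt:** It met a hard stop at 25 N. I pushed again 6 mm higher and met the same stop at 23 N. The tongue lies about 33 mm over the lid, as expected for fully home.
- **Disagreement:** The knob moved only about 32 mm by camera, not the 40 mm stated. The hard stop and the tongue overlap both say it is home. The tongue was already level with the edge of the box at the start, so the bolt probably began about 8 mm in.
- **Other things:** The bottle, baskets and green tray with the navy cassette look unmoved in the last pictures. The robot was touching nothing at hand-in.

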